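# Set up dish and side lamp at the microscope

## Robot

A 6-joint arm with a two-finger parallel gripper is mounted at the origin on the work surface. World frame = base frame: x ahead of the robot, y to its left, z up, the work surface at z = 0. Lengths are in mm, angles in rad, forces in N, time in s.
With the tool pointing down it reaches from about 375 to 925 mm from the base axis. Payload 5.7 kg.
Tool frame: the origin (TCP) lies on the centre line of the jaws, within the pads' length; the fingertips stand 14 mm ahead of it and the grasp point (between the pads) lies 5 mm behind it; z points along the fingers, y is the direction in which the jaws open and shut (so a half turn about z gives the same grasp; the last joint's range is limited). The gripper opens to 88 mm and grips with 3 to 60 N. Pads are 20 mm wide; open, the fingers measure 115 mm over their backs; the gripper's body (75 mm by 178 mm) begins 61 mm behind the grasp point.
Start: joints at [1.079, 0.359, 1.51, -0, 1.272, -0.115], TCP at [220.758, 557.877, 214.423] pointing down, gripper open.
Joint ranges: [-2.97, 2.97], [-1.01, 2.36], [0.21, 2.38], [-0.96, 4.11], [0.2, 2.71], [-2.98, 2.98]. Speed limits (rad/s): [2.39, 2.39, 3.14, 3.14, 3.14, 3.14].

## Interface

Orientations are given as a 3x3 rotation matrix whose columns are the frame's x, y, z axes.
In Python, from plant import arm gives the robot as it stands.
- The arm moves only by the shell command python3 -m jog 'ROWS' [FORCE]. ROWS is JSON, a list of rows, each a list of 3 entries, a list of its own where there are three numbers: the opening in per cent of the stroke, from 0 (shut) to 100 (fully open), then the shift along the tool's x, y, z in m, then the turn, a rotation vector about the tool's x, y, z in degrees. A call has 1 to 10 rows; each row is the pose to reach, as a shift and turn from the pose commanded when the call began, along the tool's axes at that moment; what a row does not reach only later rows make up. A row lasts 1/8 s, in which the tool goes at most 62.5 mm and 10.7 degrees, less where a joint would pass 70% of its speed; a pose out of reach is approached as far as the arm can. A call with a gripper value outside its range is refused whole. The fingers move at their own pace and stop on an object; FORCE is the grip in N (left out, the last holds). Time passes only in rows, so rows that repeat a pose let the fingers close. It gives the time, the measured TCP pose, the force and the opening at its end, in the units of the state.
- arm.get_state(): the state, without advancing time (a new reading comes with each control period).
- arm.capture(name): name is "side" or "top" or "wrist"; returns a dict with "pixels" (400x640x3 uint8, red, green, blue), "K" (3x3 intrinsics, pixels), "R" (3x3) and "t" (3): a world point X has camera coordinates R X + t. Camera axes: x right, y down, z forward; pixel columns grow to the right and rows downward; lengths in mm; the calibration is good to about 2 mm. A picture is of the moment at which its call begins. There is no depth.
- arm.finish_job(): hands the job in, once; it reports no verdict.
The state is a dict: "clock": time; "joints": joint angles; "joint_vel": joint speeds; "tau": joint torques, N m; "position": TCP position; "orientation": TCP orientation; "ft_force": force on the tool from outside, world axes, zero at the start; "moment": the same for the moment, N m; "grip_width": finger opening in mm.
Only numpy, scipy, OpenCV 4.12 (cv2) and the standard library are available. Lean on these libraries where they do the work, as an engineer would, in place of code of your own. Each camera call takes 0.05 s, during which the arm holds its last target.

## Task

Get the microscope ready for viewing: set the covered dish gently on the round stage, centred under the lens, keeping it level all the way, and stand the small lamp on the bench directly to the left of the stage (left as you face the microscope's open front), lined up with the stage and pointing straight across at it, square to the microscope, with about 30 mm between the front of the lamp and the left edge of the base plate seen from above. Leave the bottle, the beaker and the slide box where they are, do not knock the microscope, and let go of both things.

Things in the scene. Friction and masses are not known exactly. Their poses are not given: they have to be found in the camera images.
- microscope: digital microscope, white and black, fixed to the bench. Origin at bench height below the lens, on the stage's axis; -x points to its open front, +x to the pillar, +y to its left as you face the front, z up. White base plate 15 mm thick, x -70 to +170, y -80 to +80. Pillar 32 across at x +135, 460 mm tall; all else above the stage is higher than 268 above the bench
- stage (a point): centre of the stage's top; axes as the microscope's. The stage is a black disc 74 mm across, 15 thick, its top 75 above the bench, on a column 52 across
- ring (a point): centre of the underside of the light ring round the lens, 80 mm across, straight above the stage, 268 above the bench, 193 above the stage: the gripper gets below it only when tilted, about 35 to 45 degrees, from the open front or from either side
- dish: covered round dish, white ceramic with a glass lid and brown centre, 60 mm across, 30 mm tall, straight sides, 130 g. Origin at the centre of its underside, z up
- lamp: small standing lamp, 114 mm tall, 400 g: dark steel foot 70 (x) by 60 (y) by 12, stem 22 across, level aluminium barrel 40 across along its x axis, axis 90 above the bench, x -40 to +30, then a black front ring 48 across with the lens, x +30 to +45. Origin at the centre of the foot's underside; it shines to +x; z up. Can be taken from above across the barrel
- lens (a point): centre of the lamp's front face: 45 mm ahead (+x) of the lamp's origin, 90 mm above the bench; axes as the lamp's
- bottle: amber glass bottle, 60 mm across, 140 mm tall, bystander; origin at the centre of its underside
- beaker: open glass beaker, 70 mm across, 90 mm tall, bystander; origin at the centre of its underside
- slide_box: grey and black closed slide box, 102 x 82 x 35 mm, bystander; origin at the centre of its underside
Not all that is in view belongs to the job. What is shaped like the dish but orange or red is not meant.

How it is judged (in metres and radians):
At the end, for the whole second after the job is handed in: dish level on the stage, within 8 mm of its centre; lamp upright on the bench at the microscope's left, its lens 15 to 45 mm out from the base plate's left edge, within 15 mm of the line straight left from the stage, pointing at it within 0.2 rad of square; both at rest (horizontal distance between dish and stage below 0.008 m and z of dish in the frame of stage between -0.004 and 0.004 m and angle between each of dish, lamp's own z axis and vertical below 0.06 rad and x of lens in the frame of microscope between -0.015 and 0.015 m and y of lens in the frame of microscope between 0.095 and 0.125 m and y of lamp in the frame of microscope above 0.13 m and angle between the x axis of lamp and the y axis of microscope, either way round below 0.2 rad and height (world z) of lamp below 0.004 m and linear speed of each of dish, lamp below 0.02 m/s); the robot touches nothing.
It fails at once if the dish is tipped more than 25 degrees (angle between dish's own z axis and vertical above 0.44 rad).
It fails at once if the dish is dropped (falls 10 mm or more, let go) or pressed on the microscope with over 25 N (contact force between dish and microscope above 25 N or (contact force between the fingers and dish below 0.05 N and linear speed of dish above 0.45 m/s)).
It fails at once if the robot or the lamp knocks the microscope (over 25 N) (contact force between any of the arm, the fingers, lamp and microscope above 25 N).
It fails at once if the bottle, beaker or slide box is moved over 25 mm or tipped (distance of any of bottle, beaker, slide_box from where it was at the start of the episode above 0.025 m or angle between any of bottle, beaker, slide_box's own z axis and vertical above 0.3 rad).
It also fails if it takes over 72 s, if anything falls off the work surface, if the arm or the gripper's body presses on something with over 40 N, if the wrist force passes 120 N, or if a joint passes its speed limit or range.

## Working session

There is one attempt and no reset: what is moved stays moved. The work goes in short steps, Python scripts to look and compute and a shell command to move; the robot and the scene stay as the last step left them, time stands still between calls to the robot, and variables do not carry over. Pictures are saved under pics/ and viewed, and the job is handed in when it is done.

```bash
ls; mkdir -p pics
python3 - <<'E'
from plant import arm
import cv2,numpy as np
for n in ["side","top","wrist"]:
    c=arm.capture(n); cv2.imwrite(f"pics/{n}0.png",c["pixels"][:,:,::-1])
    np.savez(f"pics/{n}0.npz",**c)
    print(n,np.round(c["K"],1).tolist(),np.round(c["R"],3).tolist(),np.round(c["t"],1).tolist())
print(arm.get_state())
E
```

```text
pics
side [[493.8, 0.0, 313.8], [0.0, 493.8, 204.1], [0.0, 0.0, 1.0]] [[-0.622, -0.782, 0.016], [-0.537, 0.412, -0.736], [0.57, -0.467, -0.676]] [414.3, 370.9, 1714.2]
top [[382.7, 0.0, 322.7], [0.0, 382.7, 191.4], [0.0, 0.0, 1.0]] [[0.144, -0.99, 0.003], [-0.968, -0.142, -0.205], [0.203, 0.027, -0.979]] [37.4, 581.6, 1197.1]
wrist [[314.0, 0.0, 319.7], [0.0, 314.0, 198.2], [0.0, 0.0, 1.0]] [[0.368, 0.93, -0.001], [0.89, -0.352, 0.291], [0.27, -0.108, -0.957]] [-597.9, -35.7, 391.9]
{'clock': 0.15, 'joints': array([ 1.07889324e+00,  3.59363749e-01,  1.51115212e+00,  1.95085773e-05,
        1.27247378e+00, -1.15106358e-01]), 'joint_vel': array([-0.00169137, -0.0022558 , -0.00244342, -0.00012673, -0.00169996,
       -0.00029312]), 'tau': array([ 1.42271881e-03, -5.15760112e+01, -2.71008182e+01,  6.74019917e-02,
        3.06600414e-02, -1.02172937e-04]), 'position': array([220.52416701, 557.44819069, 213.80035102]), 'orientation': array([[-9.29845851e-01,  3.67948687e-01, -6.76241965e-04],
       [ 3.67949265e-01,  9.29845064e-01, -1.22255288e-03],
       [ 1.78963527e-04, -1.38560846e-03, -9.99999024e-01]]), 'ft_force': array([-0.14991352, -0.37914339,  0.26145321]), 'moment': array([-0.00965925, -0.0123245 ,  0.01362856]), 'grip_width': 87.65278296636609}
```

View pics/side0.png

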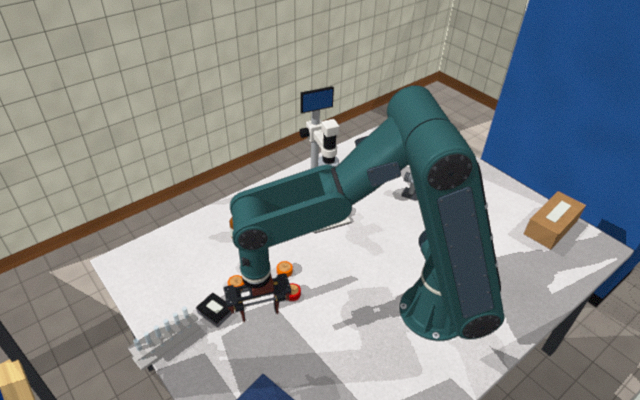

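View pics/top0.png

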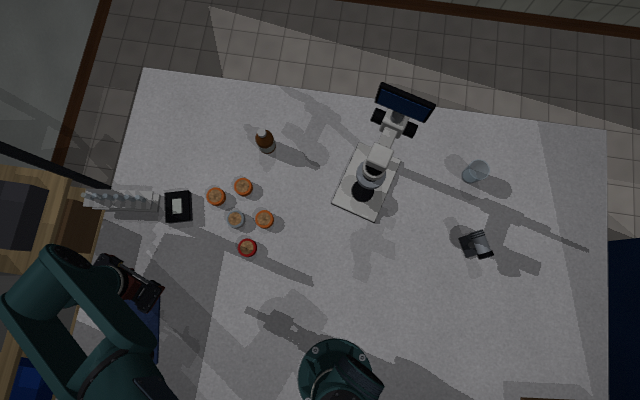

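View pics/wrist0.png

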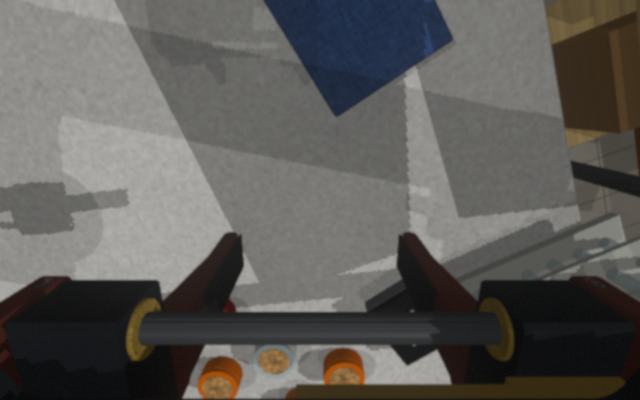

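```bash
cat > h.py <<'E'
import numpy as np,cv2
def load(n): return dict(np.load(f"pics/{n}.npz"))
def proj(c,X):
    p=c["K"]@(c["R"]@np.asarray(X,float)+c["t"]); return p[:2]/p[2]
def ray(c,uv,z):
    d=c["R"].T@np.linalg.inv(c["K"])@np.array([uv[0],uv[1],1.]); o=-c["R"].T@c["t"]
    return o+d*(z-o[2])/d[2]
def snap(n,name):
    from plant import arm
    c=arm.capture(n); cv2.imwrite(f"pics/{name}.png",c["pixels"][:,:,::-1]); np.savez(f"pics/{name}.npz",**c); return c
def crop(name,x0,x1,y0,y1,s,out):
    im=cv2.imread(f"pics/{name}.png")[y0:y1,x0:x1]
    cv2.imwrite(f"pics/{out}.png",cv2.resize(im,None,fx=s,fy=s,interpolation=cv2.INTER_CUBIC))
E
python3 - <<'E'
from h import *
crop("top0",190,290,160,270,5,"c1")
crop("top0",310,440,70,230,4,"c2")
crop("top0",430,520,150,280,4,"c3")
E
```

```text
(no output)
```

View pics/c1.png

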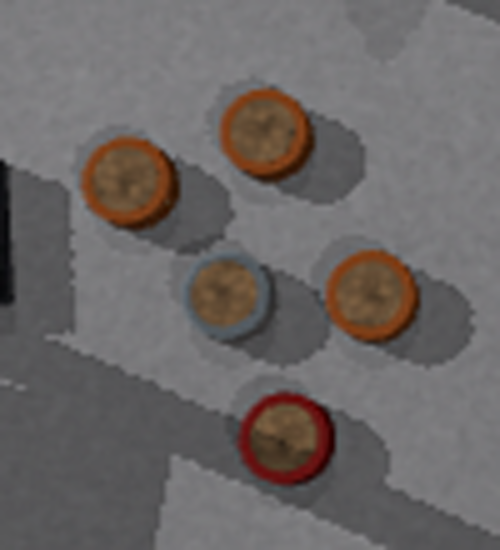

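View pics/c2.png

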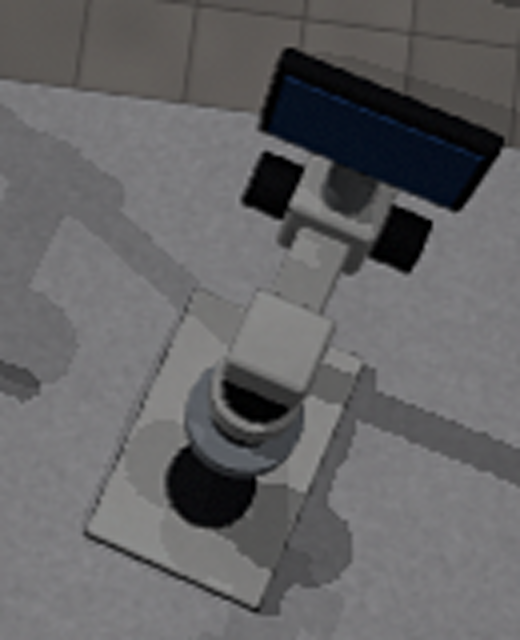

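View pics/c3.png

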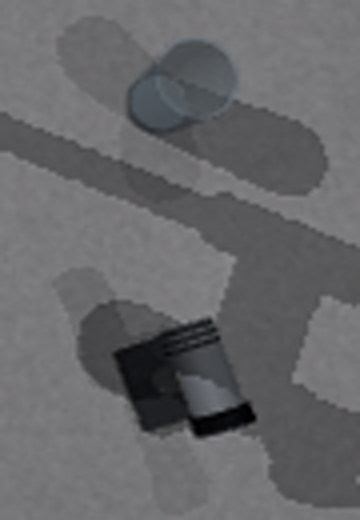

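Run:
```python
from h import *
c=load("top0")
f=lambda u,v,x0,y0,s:((u+.5)/s-.5+x0,(v+.5)/s-.5+y0)
for n,u,v in [("FL",87,530),("FR",258,606),("BL",195,290),("BR",366,362)]:
    print(n,ray(c,f(u,v,310,70,4),15).round(1))
P={n:ray(c,f(u,v,310,70,4),15)[:2] for n,u,v in [("FL",87,530),("FR",258,606),("BL",195,290),("BR",366,362)]}
local={"FL":(-70,80),"FR":(-70,-80),"BL":(170,80),"BR":(170,-80)}
A=np.array([local[k] for k in P],float);B=np.array([P[k] for k in P])
Ac=A-A.mean(0);Bc=B-B.mean(0);th=np.arctan2((Ac[:,0]*Bc[:,1]-Ac[:,1]*Bc[:,0]).sum(),(Ac*Bc).sum())
R=np.array([[np.cos(th),-np.sin(th)],[np.sin(th),np.cos(th)]]);t=B.mean(0)-R@A.mean(0)
print("mic",t,np.degrees(th),"res",(B-(A@R.T+t)).round(1).tolist())
print("stage proj",proj(c,[*t,75]),"ring",proj(c,[*t,268]))
im=c["pixels"].astype(int)
hsv=cv2.cvtColor(c["pixels"],cv2.COLOR_RGB2HSV)
# stage mask
g=im.max(2)
m=((g<35)).astype(np.uint8);m[:180]=0;m[205:]=0;m[:,:345]=0;m[:,385:]=0
ys,xs=np.where(m);print("stage mask",xs.min(),xs.max(),ys.min(),ys.max())
# dish
print("dish top",ray(c,f(228,296,190,160,5),30).round(1), "edge", [ray(c,f(*q,190,160,5),30).round(1)[:2].tolist() for q in [(186,296),(270,296),(228,252),(228,337)]])
for n,(u,v) in dict(bottle=(265,150),).items(): print(n,ray(c,(u,v),0))
print("dists orange",[ray(c,f(*q,190,160,5),30).round(0)[:2].tolist() for q in [(126,182),(265,133),(371,296),(286,438)]])
# lamp foot corners top z=12
print("lamp", {k:ray(c,f(*q,430,150,4),z).round(1).tolist() for k,q,z in [("footTL",(114,353),12),("footBL",(145,432),12),("fins",(210,320),106),("ringL",(197,436),90),("ringR",(255,413),90),("finsL",(165,338),90),("finR",(214,319),90)]})
print("beaker top",ray(c,f(195,80,430,150,4),90))
```

```text
FL [547.  88.  15.]
FR [503.7 -62.9  15. ]
BL [772.   24.2  15. ]
BR [ 728.5 -130.7   15. ]
mic [589.7773881   -6.45379182] -16.159452001046215 res [[2.2, -1.9], [3.4, 0.9], [-3.3, 1.1], [-2.3, -0.1]]
stage proj [362.45023284 190.16549073] ring [369.7866259  175.58976623]
stage mask 352 373 180 201
dish top [442.5 395.5  30. ] edge [[438.5, 423.0], [446.6, 368.0], [471.5, 401.1], [415.8, 390.3]]
bottle [700.62364937 345.49058322   0.        ]
dists orange [[508.0, 478.0], [555.0, 392.0], [456.0, 302.0], [356.0, 340.0]]
lamp {'footTL': [488.9, -347.0, 12.0], 'footBL': [427.7, -377.0, 12.0], 'fins': [512.3, -386.9, 106.0], 'ringL': [423.5, -388.8, 90.0], 'ringR': [447.7, -432.3, 90.0], 'finsL': [495.8, -359.2, 90.0], 'finR': [516.3, -396.4, 90.0]}
beaker top [ 708.69508836 -369.64606571   90.        ]
```

Run:
```python
from h import *
from plant import arm
s=arm.get_state();c=load("wrist0")
o=-c["R"].T@c["t"];R=s["orientation"]
print("cam in tool",R.T@(o-s["position"]),"axis",R.T@c["R"][2],"camx in tool",R.T@c["R"][0])
from scipy.spatial.transform import Rotation as Ro
for tilt in (38,):
  for H in (46,):
    for sg in (1,-1):
      t,h=np.radians(tilt),np.radians(H)
      z=np.array([np.sin(t)*np.cos(h),np.sin(t)*np.sin(h),-np.cos(t)]);y=sg*np.array([-np.sin(h),np.cos(h),0]);x=np.cross(y,z)
      T=np.c_[x,y,z]; rv=Ro.from_matrix(R.T@T).as_rotvec(degrees=True)
      print(sg,"rotvec",rv.round(1),np.linalg.norm(rv).round(1),"toolx world",x.round(2))
```

```text
cam in tool [  79.5333803    -1.36240126 -170.91030378] axis [-2.91088514e-01  2.02329537e-04  9.56696104e-01] camx in tool [-4.51232325e-04  9.99999837e-01 -3.48781655e-04]
1 rotvec [-22.4 -33.5 -65. ] 76.4 toolx world [-0.55 -0.57 -0.62]
-1 rotvec [-37.1  24.9 107.7] 116.6 toolx world [0.55 0.57 0.62]
```

```bash
cat >> h.py <<'E'
from scipy.spatial.transform import Rotation as Ro
def tool(H,tilt,sg=1):
    t,h=np.radians(tilt),np.radians(H)
    z=np.array([np.sin(t)*np.cos(h),np.sin(t)*np.sin(h),-np.cos(t)]);y=sg*np.array([-np.sin(h),np.cos(h),0])
    return np.c_[np.cross(y,z),y,z]
def go(P,T=None):
    from plant import arm
    s=arm.get_state();R=s["orientation"]
    d=R.T@(np.asarray(P,float)-s["position"])/1000
    rv=Ro.from_matrix(R.T@T).as_rotvec(degrees=True) if T is not None else np.zeros(3)
    print("t",s["clock"],"pos",s["position"].round(1),"shift",d.round(4),"n",np.linalg.norm(d).round(3),"rot",rv.round(1),np.linalg.norm(rv).round(1),"F",s["ft_force"].round(1),"w",round(s["grip_width"],1))
E
python3 - <<'E'
from h import *
T=tool(46,38); g=np.array([442.5,395.5,24])
go(g-115*T[:,2],T); go(g-115*T[:,2]+[0,0,60],T)
E
```

```text
t 0.15 pos [220.5 557.4 213.8] shift [-0.239  -0.1342  0.0993] n 0.292 rot [-22.4 -33.5 -65. ] 76.4 F [-0.1 -0.4  0.3] w 87.7
t 0.15 pos [220.5 557.4 213.8] shift [-0.239  -0.1343  0.0393] n 0.277 rot [-22.4 -33.5 -65. ] 76.4 F [-0.1 -0.4  0.3] w 87.7
```

```bash
python3 -m jog '[[100,[-0.03,-0.017,0.005],[-2.8,-4.2,-8.1]],[100,[-0.06,-0.034,0.01],[-5.6,-8.4,-16.2]],[100,[-0.09,-0.05,0.015],[-8.4,-12.6,-24.4]],[100,[-0.12,-0.067,0.02],[-11.2,-16.8,-32.5]],[100,[-0.15,-0.084,0.025],[-14,-21,-40.6]],[100,[-0.18,-0.1,0.03],[-16.8,-25.1,-48.7]],[100,[-0.21,-0.118,0.035],[-19.6,-29.3,-56.9]],[100,[-0.239,-0.134,0.039],[-22.4,-33.5,-65]],[100,[-0.239,-0.134,0.039],[-22.4,-33.5,-65]],[100,[-0.239,-0.134,0.039],[-22.4,-33.5,-65]]]' 15
python3 - <<'E'
from h import *
snap("wrist","w1"); snap("top","t1")
T=tool(46,38); g=np.array([442.5,395.5,24])
go(g-115*T[:,2],T)
c=load("w1"); print("dish top in wrist",proj(c,[442.5,395.5,30]))
from plant import arm; print(arm.get_state()["joints"].round(2))
E
```

```text
clock: 1.4
position: [366.1, 371.7, 172.1]
orientation: [[-0.654, -0.663, 0.364], [-0.525, 0.744, 0.412], [-0.544, 0.079, -0.835]]
ft_force: [-0.9, 0.4, 0.6]
grip_width: 88.2
t 1.5 pos [365.7 371.1 171.5] shift [ 0.0266 -0.0425  0.0467] n 0.069 rot [ 1.1 -4.8 -6.3] 8.0 F [-0.7 -0.1  0.1] w 87.9
dish top in wrist [279.07231528 167.16309437]
[ 0.53  0.1   2.22  0.59  0.31 -2.26]
```

View pics/w1.png

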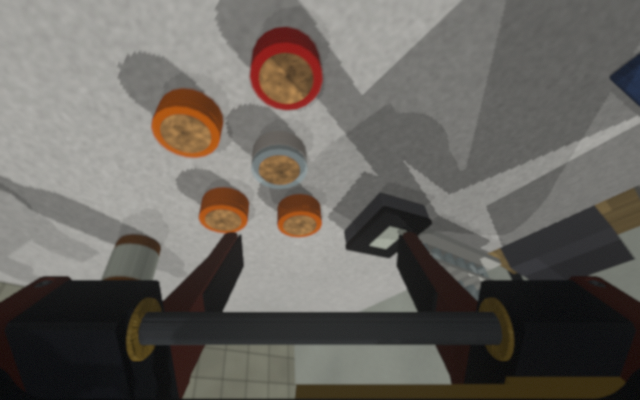

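View pics/t1.png

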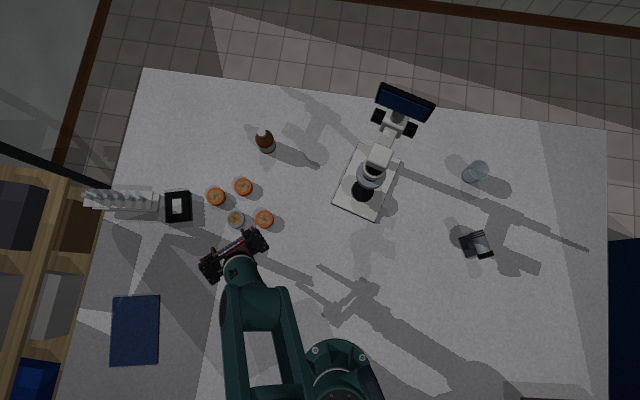

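```bash
cat > k.py <<'E'
from h import *
def fk(j,P):
    h,L1,L2,d=P
    R3=Ro.from_euler("ZY",[j[0],j[1]+j[2]]); R=R3*Ro.from_euler("ZYZ",[j[3],j[4],j[5]])
    p=Ro.from_euler("ZY",[j[0],j[1]]).apply([0,0,L1])+R3.apply([0,0,L2])+R.apply([0,0,d])+[0,0,h]
    return p,R.as_matrix()
E
python3 - <<'E'
from k import *
from plant import arm
s=arm.get_state()
j0=np.array([ 1.07889324e+00,  3.59363749e-01,  1.51115212e+00,  1.95085773e-05,1.27247378e+00, -1.15106358e-01]);p0=np.array([220.52416701, 557.44819069, 213.80035102])
S=[(j0,p0),(s["joints"],s["position"])]
np.savez("pics/states.npz",j=[a for a,_ in S],p=[b for _,b in S])
A=[];b=[]
for j,p in S:
    cols=[fk(j,e)[0] for e in np.eye(4)]
    A.append(np.array(cols).T);b.append(p)
A=np.vstack(A);b=np.hstack(b);x,r,rk,sv=np.linalg.lstsq(A,b,rcond=None)
print(x,"res",(A@x-b).round(2),sv); print(fk(s["joints"],x)[1].round(3),s["orientation"].round(3)); print(s["joints"])
E
```

```text
[-54.50071001 797.01441286 322.83010745 397.48551339] res [ 57.27 -39.01 -15.    49.19 -49.47  15.  ] [2.50245651 1.2545681  0.38849362 0.11332695]
[[ 0.661 -0.657  0.363]
 [-0.746 -0.524  0.411]
 [-0.08  -0.543 -0.836]] [[-0.657 -0.661  0.363]
 [-0.524  0.746  0.411]
 [-0.543  0.08  -0.836]]
[ 0.52920154  0.09687398  2.22349401  0.5883688   0.31403292 -2.25882963]
```

Run:
```python
from k import *
D=np.load("pics/states.npz")
A=[];b=[]
for j,p in zip(D["j"],D["p"]):
    R1=Ro.from_euler("Z",j[0]);
    cols=[fk(j,e)[0] for e in np.eye(4)]+[R1.apply([0,1,0])]
    A.append(np.array(cols).T);b.append(p)
A=np.vstack(A);b=np.hstack(b)
x=np.linalg.lstsq(A,b,rcond=None)[0];print(x.round(1),(A@x-b).round(2),np.linalg.svd(A)[1])
# torque-based ratio? scan h
for h in (0,100,150,180,220,250,300):
    x=np.linalg.lstsq(A[:,1:],b-h*A[:,0],rcond=None)[0];print(h,x.round(1),(A[:,1:]@x+h*A[:,0]-b).round(2))
```

```text
[-28.2 725.  356.4 332.6  73.8] [-4.55  1.84 -1.08  3.55 -3.57  1.08] [2.50287314 1.41740687 1.25451674 0.37421038 0.11286339]
0 [698.5 363.9 331.   73.9] [-5.7  -0.01  1.65  5.41 -2.65 -0.92]
100 [604.2 390.5 325.2  74.4] [-9.78 -6.56 11.35 12.    0.62 -8.04]
150 [557.1 403.8 322.3  74.7] [-11.81  -9.84  16.2   15.29   2.26 -11.59]
180 [528.8 411.8 320.5  74.8] [-13.04 -11.8   19.11  17.27   3.24 -13.73]
220 [491.1 422.4 318.2  75. ] [-14.67 -14.42  22.99  19.9    4.56 -16.58]
250 [462.8 430.4 316.4  75.2] [-15.89 -16.39  25.9   21.88   5.54 -18.71]
300 [415.6 443.8 313.5  75.4] [-17.93 -19.67  30.75  25.18   7.18 -22.27]
```

```bash
python3 -m jog '[[100,[0.01,-0.015,0.0],[0.4,-1.6,-2.1]],[100,[0.02,-0.03,0.0],[0.7,-3.2,-4.2]],[100,[0.027,-0.042,0.0],[1.1,-4.8,-6.3]],[100,[0.027,-0.042,0.0],[1.1,-4.8,-6.3]]]'
python3 - <<'E'
from k import *
from plant import arm
s=arm.get_state(); print(s["joints"].round(3))
D=np.load("pics/states.npz")
np.savez("pics/states.npz",j=np.vstack([D["j"],s["joints"]]),p=np.vstack([D["p"],s["position"]]))
T=tool(46,38); g=np.array([442.5,395.5,24])
go(g-115*T[:,2],T)
E
```

```text
clock: 2.0
position: [374.7, 330.6, 166.3]
orientation: [[-0.558, -0.716, 0.42], [-0.572, 0.698, 0.429], [-0.601, -0.001, -0.8]]
ft_force: [0.1, -0.4, -0.3]
grip_width: 88.0
[ 0.397  0.085  2.326  1.089  0.266 -2.972]
t 2.0 pos [374.7 330.6 166.3] shift [ 0.0126 -0.0035  0.0551] n 0.057 rot [-0.2 -1.1 -0.2] 1.1 F [ 0.1 -0.4 -0.3] w 88.0
```

Run:
```python
from k import *
D=np.load("pics/states.npz")
def cols(j,names):
    R1=Ro.from_euler("Z",j[0]);R2=Ro.from_euler("ZY",[j[0],j[1]]);R3=Ro.from_euler("ZY",[j[0],j[1]+j[2]]);R4=R3*Ro.from_euler("Z",j[3]);R=R4*Ro.from_euler("YZ",[j[4],j[5]])
    R5=R4*Ro.from_euler("Y",j[4])
    d=dict(h=[0,0,1],a=R1.apply([1,0,0]),c=R1.apply([0,1,0]),L1=R2.apply([0,0,1]),e=R3.apply([1,0,0]),L2=R3.apply([0,0,1]),c4=R4.apply([0,1,0]),a4=R4.apply([1,0,0]),d=R.apply([0,0,1]),a5=R5.apply([1,0,0]))
    return np.array([d[n] for n in names]).T
for names in ["h L1 L2 d c","h L1 L2 d c4","h L1 L2 d c c4","h L1 L2 d c a5","h L1 L2 d c e","h L1 L2 d c a","h L1 L2 d c a e"]:
    n=names.split();A=np.vstack([cols(j,n) for j in D["j"]]);b=D["p"].ravel()
    x=np.linalg.lstsq(A,b,rcond=None)[0];print(n,x.round(1),"res",np.abs(A@x-b).max().round(2),np.linalg.svd(A)[1][-2:].round(3))
```

```text
['h', 'L1', 'L2', 'd', 'c'] [-48.3 740.5 350.4 329.6  77. ] res 7.54 [0.506 0.131]
['h', 'L1', 'L2', 'd', 'c4'] [-82.  691.8 359.8 263.3  85.5] res 48.23 [0.391 0.13 ]
['h', 'L1', 'L2', 'd', 'c', 'c4'] [-44.4 757.  345.1 348.9  88.2 -18.1] res 3.44 [0.308 0.13 ]
['h', 'L1', 'L2', 'd', 'c', 'a5'] [-67.3 767.3 355.1 332.3  70.7  13. ] res 5.75 [0.505 0.12 ]
['h', 'L1', 'L2', 'd', 'c', 'e'] [266.5 611.1 433.6 389.5  68.9 112.2] res 0.0 [0.253 0.033]
['h', 'L1', 'L2', 'd', 'c', 'a'] [-55.4 832.4 398.1 392.4  68.5 -76.8] res 3.06 [0.152 0.075]
['h', 'L1', 'L2', 'd', 'c', 'a', 'e'] [266.5 611.1 433.6 389.5  68.9  -0.  112.2] res 0.0 [0.088 0.014]
```

```bash
cat >> k.py <<'E'
from scipy.optimize import least_squares
LO=np.array([-2.97,-1.01,.21,-.96,.2,-2.98]);HI=np.array([2.97,2.36,2.38,4.11,2.71,2.98])
C=Ro.from_euler("Z",90,degrees=True).as_matrix().T  # set below
def FK(j):
    R1=Ro.from_euler("Z",j[0]);R2=Ro.from_euler("ZY",[j[0],j[1]]);R3=Ro.from_euler("ZY",[j[0],j[1]+j[2]]);R=R3*Ro.from_euler("ZYZ",[j[3],j[4],j[5]])
    p=np.array([0,0,266.5])+R1.apply([0,68.9,0])+R2.apply([0,0,611.1])+R3.apply([112.2,0,433.6])+R.apply([0,0,389.5])
    M=R.as_matrix(); return p,np.c_[M[:,1],-M[:,0],M[:,2]]
def IK(P,T,seeds):
    out=[]
    def f(j):
        p,M=FK(j); return np.r_[(p-P)/100,(Ro.from_matrix(M.T@T).as_rotvec())]
    for s in seeds:
        r=least_squares(f,np.clip(s,LO+.01,HI-.01),bounds=(LO,HI))
        if r.cost<1e-8 and not any(np.abs(r.x-o).max()<.02 for o in out): out.append(r.x)
    return out
def SEEDS(P):
    b=np.arctan2(P[1],P[0])-.1
    return [np.array([b,.6,1.6,j4,j5,j6]) for j4 in (-.7,0,1.5,3) for j5 in (.5,1.3,2.2) for j6 in (-2,0,2)]
def marg(j): return np.minimum(j-LO,HI-j)
E
cat > opt.py <<'E'
from k import *
D=np.load("pics/states.npz")
for j,p in zip(D["j"],D["p"]): print(np.abs(FK(j)[0]-p).max().round(2))
g=np.array([442.5,395.5,24.]);st=np.array([590,-6,99.])
import sys
def best(P,T):
    o=IK(P,T,SEEDS(P)); 
    if not o: return None
    return max(o,key=lambda j:marg(j)[1:].min())
for tilt in (38,):
  print("DISH")
  for H in (46,30,0,-20,-40,-60,120,140,160,-130):
    for sg in (1,-1):
      T=tool(H,tilt,sg); r=[]
      for k in (5,-100):
        b=best(g+k*T[:,2],T); r.append(None if b is None else (b.round(2).tolist(),marg(b)[1:].min().round(2)))
      print(H,sg,r)
  print("STAGE")
  for H in (-16,30,50,74,90,-60,-80,-106,-120):
    for sg in (1,-1):
      T=tool(H,tilt,sg); r=[]
      for k in (5,-100):
        b=best(st+k*T[:,2],T); r.append(None if b is None else (b.round(2).tolist(),marg(b)[1:].min().round(2)))
      print(H,sg,r)
E
time python3 opt.py
```

```text
0.04
0.04
0.04
DISH
46 1 [([0.49, 0.59, 2.27, 2.64, 0.41, 1.79], np.float64(0.11)), ([0.42, 0.32, 2.36, 2.16, 0.28, 2.23], np.float64(0.02))]
46 -1 [([0.49, 0.59, 2.27, 2.64, 0.41, -1.35], np.float64(0.11)), ([0.42, 0.32, 2.36, 2.16, 0.28, -0.91], np.float64(0.02))]
30 1 [([0.67, 0.59, 2.26, 3.39, 0.37, 1.45], np.float64(0.12)), ([0.7, 0.32, 2.33, 3.72, 0.2, 1.14], np.float64(0.0))]
30 -1 [([0.67, 0.59, 2.26, 3.39, 0.37, -1.69], np.float64(0.12)), ([0.7, 0.32, 2.33, 3.72, 0.2, -2.0], np.float64(0.0))]
0 1 [None, None]
0 -1 [None, None]
-20 1 [None, ([1.13, 0.51, 1.86, -0.88, 0.92, 0.52], np.float64(0.08))]
-20 -1 [None, ([1.13, 0.51, 1.86, -0.88, 0.92, -2.62], np.float64(0.08))]
-40 1 [([1.01, 0.72, 1.71, -0.81, 1.0, 0.69], np.float64(0.15)), ([1.12, 0.61, 1.63, -0.7, 1.19, 0.61], np.float64(0.26))]
-40 -1 [([1.01, 0.72, 1.71, -0.81, 1.0, -2.45], np.float64(0.15)), ([1.12, 0.61, 1.63, -0.7, 1.19, -2.53], np.float64(0.26))]
-60 1 [([0.97, 0.78, 1.52, -0.63, 1.24, 0.78], np.float64(0.33)), ([1.06, 0.71, 1.39, -0.56, 1.44, 0.73], np.float64(0.4))]
-60 -1 [([0.97, 0.78, 1.52, -0.63, 1.24
[... 2470 characters left out ...]
0.5], np.float64(0.28))]
-80 -1 [([0.28, 0.59, 1.71, -0.77, 1.07, -2.58], np.float64(0.19)), ([0.38, 0.5, 1.61, -0.68, 1.27, -2.65], np.float64(0.28))]
-106 1 [([0.23, 0.69, 1.47, -0.58, 1.38, 0.74], np.float64(0.38)), ([0.3, 0.65, 1.31, -0.54, 1.58, 0.69], np.float64(0.42))]
-106 -1 [([0.23, 0.69, 1.47, -0.58, 1.38, -2.4], np.float64(0.38)), ([0.3, 0.65, 1.31, -0.54, 1.58, -2.45], np.float64(0.42))]
-120 1 [([0.18, 0.74, 1.35, -0.49, 1.52, 0.85], np.float64(0.47)), ([0.24, 0.72, 1.17, -0.47, 1.73, 0.8], np.float64(0.49))]
-120 -1 [([0.18, 0.74, 1.35, -0.49, 1.52, -2.29], np.float64(0.47)), ([0.24, 0.72, 1.17, -0.47, 1.73, -2.34], np.float64(0.49))]
real	2m23.101s
user	2m22.819s
sys	0m0.191s
```

Run:
```python
from k import *
T0=np.array([[-0.93,.368,0],[.368,.93,0],[0,0,-1]])
go([430,420,260],T0)
g=np.array([442.5,395.5,24]);T=tool(-131.5,38); P=g-115*T[:,2]
R=T0; print("from A: shift",(R.T@(P+[0,0,30]-[430,420,260])/1000).round(4),"rot",Ro.from_matrix(R.T@T).as_rotvec(degrees=True).round(1))
print(IK(np.array([430,420,260.]),T0,[np.array([.6,.4,1.7,0,1.1,-.5])]))
```

```text
t 2.0 pos [374.7 330.6 166.3] shift [-0.1384  0.0228 -0.0133] n 0.141 rot [21.6 32.5 64.8] 75.7 F [ 0.1 -0.4 -0.3] w 88.0
from A: shift [-0.0448  0.0484  0.1154] rot [ 36.3 -25.4 105.3]
[array([ 6.58754931e-01,  3.24000298e-01,  1.44728694e+00,  1.31396118e-15,
        1.37030542e+00, -5.35248332e-01])]
```

```bash
python3 -m jog '[[100,[-0.018,0.003,-0.002],[2.7,4.1,8.1]],[100,[-0.035,0.006,-0.003],[5.4,8.1,16.2]],[100,[-0.052,0.009,-0.005],[8.1,12.2,24.3]],[100,[-0.07,0.011,-0.007],[10.8,16.2,32.4]],[100,[-0.088,0.014,-0.008],[13.5,20.3,40.5]],[100,[-0.105,0.017,-0.01],[16.2,24.4,48.6]],[100,[-0.122,0.02,-0.012],[18.9,28.4,56.7]],[100,[-0.138,0.023,-0.013],[21.6,32.5,64.8]],[100,[-0.138,0.023,-0.013],[21.6,32.5,64.8]]]'
python3 - <<'E'
from k import *
from plant import arm
print(arm.get_state()["joints"].round(2))
g=np.array([442.5,395.5,24]);T=tool(-131.5,38); P=g-115*T[:,2]
go(P+[0,0,30],T)
E
```

```text
clock: 3.12
position: [431.4, 422.1, 261.7]
orientation: [[-0.982, 0.144, 0.125], [0.151, 0.987, 0.053], [-0.116, 0.071, -0.991]]
ft_force: [-0.1, -0.3, 0.1]
grip_width: 87.8
[ 0.68  0.26  1.55 -0.04  1.21 -0.73]
t 3.125 pos [431.4 422.1 261.7] shift [-0.0394  0.0261  0.1247] n 0.133 rot [ 49.6 -22.5 114.4] 126.6 F [-0.1 -0.3  0.1] w 87.8
```

```bash
python3 -m jog '[[100,[-0.004,0.003,0.0],[4,-1.8,9.2]],[100,[-0.008,0.005,0.0],[8,-3.6,18.3]],[100,[-0.012,0.008,0.0],[11.9,-5.4,27.5]],[100,[-0.016,0.01,0.0],[15.9,-7.2,36.6]],[100,[-0.02,0.013,0.0],[19.8,-9,45.8]],[100,[-0.024,0.015,0.0],[23.8,-10.8,54.9]],[100,[-0.028,0.018,0.0],[27.8,-12.6,64]],[100,[-0.031,0.02,0.01],[31.7,-14.4,73.2]],[100,[-0.035,0.023,0.02],[35.7,-16.2,82.4]],[100,[-0.039,0.026,0.03],[39.7,-18,91.5]]]'
python3 - <<'E'
from k import *
from plant import arm
print(arm.get_state()["joints"].round(2))
g=np.array([442.5,395.5,24]);T=tool(-131.5,38); P=g-115*T[:,2]
go(P+[0,0,30],T)
E
```

```text
clock: 4.38
position: [476.0, 442.9, 236.0]
orientation: [[0.205, 0.952, -0.227], [0.819, -0.294, -0.493], [-0.536, -0.085, -0.84]]
ft_force: [0.5, 0.8, 0.1]
grip_width: 87.8
[ 0.76  0.76  0.88 -0.22  2.03  0.99]
t 4.375 pos [476.  442.9 236. ] shift [0.0564 0.0189 0.0709] n 0.093 rot [10.1 -4.3 22.6] 25.2 F [0.5 0.8 0.1] w 87.8
```

```bash
python3 -m jog '[[100,[0.018,0.006,0.024],[3.4,-1.4,7.5]],[100,[0.037,0.012,0.047],[6.8,-2.9,15]],[100,[0.056,0.019,0.071],[10.1,-4.3,22.6]],[100,[0.056,0.019,0.071],[10.1,-4.3,22.6]],[100,[0.056,0.019,0.071],[10.1,-4.3,22.6]]]'
python3 - <<'E'
from k import *
from plant import arm
s=arm.get_state();print(s["joints"].round(2))
g=np.array([442.5,395.5,24]);T=tool(-131.5,38); P=g-115*T[:,2]
go(P+[0,0,30],T)
snap("wrist","w2")
c=load("w2");print(proj(c,[442.5,395.5,30]))
E
```

```text
clock: 5.0
position: [488.3, 448.7, 146.0]
orientation: [[0.514, 0.756, -0.406], [0.599, -0.655, -0.461], [-0.614, -0.007, -0.789]]
ft_force: [0.1, -0.6, 0.1]
grip_width: 87.8
[ 0.69  0.93  0.8  -0.11  2.06  1.39]
t 5.0 pos [488.3 448.7 146. ] shift [0.0013 0.001  0.0007] n 0.002 rot [ 0.  -0.1  0.7] 0.7 F [ 0.1 -0.6  0.1] w 87.8
[319.84637067 169.53138283]
```

View pics/w2.png

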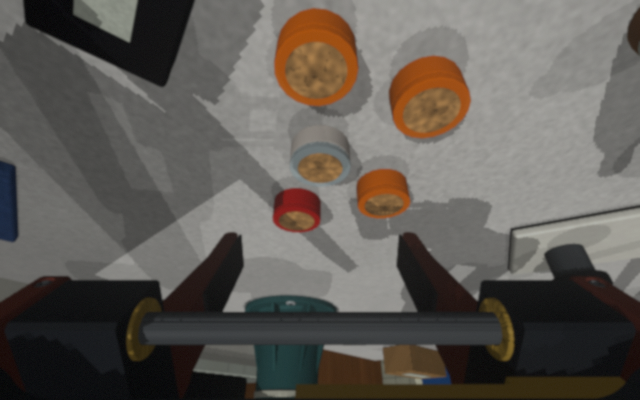

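Run:
```python
from k import *
c=load("w2")
crop("w2",270,370,110,200,6,"c4")
print(ray(c,(320.5,163.5),30))
```

```text
[448.83318189 401.84339836  30.        ]
```

View pics/c4.png

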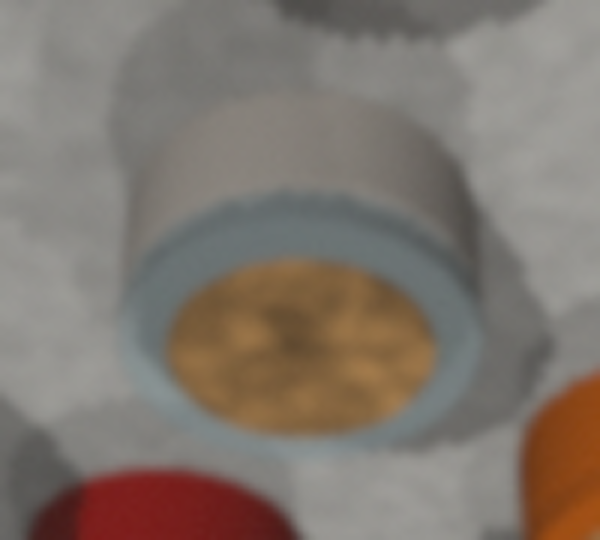

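Run:
```python
from k import *
c=load("w2")
p=ray(c,(270+302/6-.4,110+348/6-.4),30);print(p)
g=np.array([443.5,396.5,24]);T=tool(-131.5,38)
go(g+5*T[:,2],T); go(g-35*T[:,2],T)
```

```text
[444.46982112 397.64216484  30.        ]
t 5.05 pos [488.3 449.  146.8] shift [0.0207 0.0015 0.1443] n 0.146 rot [ 0.  -0.2  0.7] 0.7 F [-0.4  0.3 -0.2] w 88.1
t 5.05 pos [488.3 449.  146.8] shift [0.0208 0.0015 0.1043] n 0.106 rot [ 0.  -0.2  0.7] 0.7 F [-0.4  0.3 -0.2] w 88.1
```

```bash
python3 -m jog '[[100,[0.02,0.001,0.02],[0,0,0.5]],[100,[0.021,0.001,0.06],[0,0,0.6]],[100,[0.021,0.001,0.1],[0,-0.2,0.7]],[100,[0.021,0.001,0.12],[0,-0.2,0.7]],[100,[0.021,0.001,0.135],[0,-0.2,0.7]],[100,[0.021,0.001,0.143],[0,-0.2,0.7]],[100,[0.021,0.001,0.143],[0,-0.2,0.7]]]' 15
python3 - <<'E'
from k import *
g=np.array([443.5,396.5,24]);T=tool(-131.5,38)
go(g+5*T[:,2],T)
snap("wrist","w3");snap("top","t3");snap("side","s3")
E
```

```text
clock: 5.92
position: [441.2, 394.6, 19.2]
orientation: [[0.521, 0.748, -0.411], [0.589, -0.664, -0.461], [-0.618, -0.002, -0.787]]
ft_force: [-0.1, 0.1, 0.5]
grip_width: 87.6
t 5.925 pos [441.2 394.6  19.2] shift [-0.0006  0.0004 -0.0007] n 0.001 rot [-0.1  0.1 -0. ] 0.2 F [-0.1  0.1  0.5] w 87.6
```

View pics/w3.png

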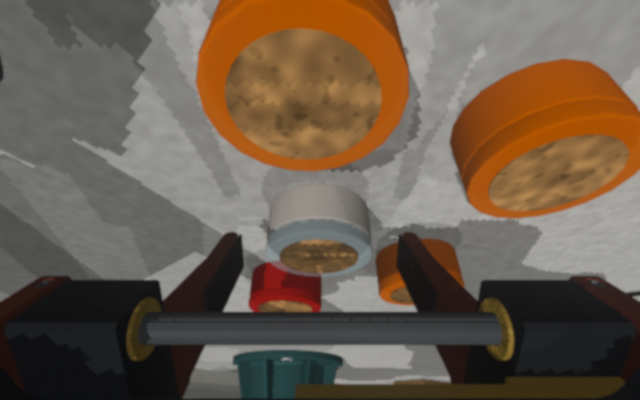

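View pics/s3.png

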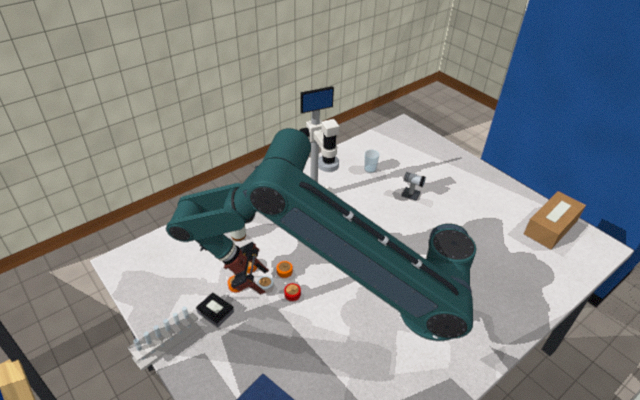

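Run:
```python
from k import *
c=load("w3"); print(proj(c,[443.5,396.5,30]),ray(c,(318.5,256),30),"tips",[proj(c,np.array([441.2,394.6,19.2])+14*np.array([-.411,-.461,-.787])+s*44*np.array([.748,-.664,0])) for s in (1,-1)])
```

```text
[318.67762104 257.06853826] [444.378074   397.63242634  30.        ] tips [array([387.49883138, 232.96820672]), array([248.80106803, 232.72347011])]
```

```bash
python3 -m jog '[[60,[0,0,0],[0,0,0]],[60,[0,0,0],[0,0,0]],[60,[0,0,0],[0,0,0]],[60,[0,0,0],[0,0,0]],[60,[0,0,0],[0,0,0]],[60,[0,0,0],[0,0,0]]]' 15
python3 - <<'E'
from k import *
g=np.array([443.5,396.5,24]);T=tool(-131.5,38)
go(g+5*T[:,2]+[0,0,100],T); snap("wrist","w4")
E
```

```text
clock: 6.82
position: [441.2, 394.6, 19.3]
orientation: [[0.521, 0.748, -0.411], [0.589, -0.664, -0.461], [-0.618, -0.002, -0.787]]
ft_force: [0.7, 0.6, 1.4]
grip_width: 59.1
t 6.825 pos [441.2 394.6  19.3] shift [-0.0623  0.0002 -0.0792] n 0.101 rot [-0.1  0.1 -0. ] 0.2 F [0.7 0.6 1.4] w 59.1
```

View pics/w4.png

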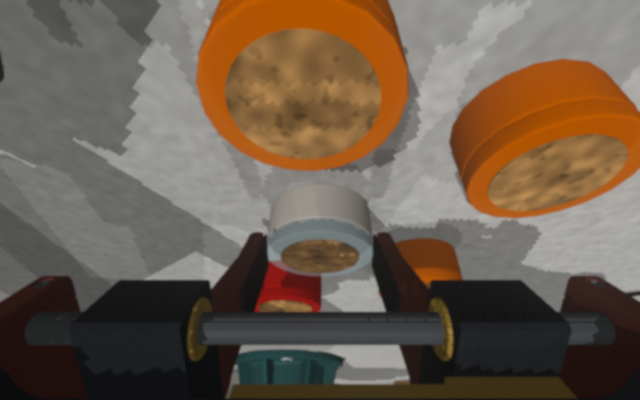

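```bash
python3 -m jog '[[60,[-0.006,0,-0.008],[0,0,0]],[60,[-0.016,0,-0.02],[0,0,0]],[60,[-0.031,0,-0.039],[0,0,0]],[60,[-0.046,0,-0.059],[0,0,0]],[60,[-0.062,0,-0.079],[0,0,0]],[60,[-0.075,0,-0.095],[0,0,0]],[60,[-0.083,0,-0.106],[0,0,0]],[60,[-0.083,0,-0.106],[0,0,0]]]'
python3 - <<'E'
from k import *
from plant import arm
T=tool(-106,38); P=np.array([626,118.6,124])+5*T[:,2]
go(P+[0,0,30],T); snap("wrist","w5")
s=arm.get_state();R=s["orientation"]
print("world z in tool",R[2])
print([j.round(2).tolist() for j in IK(P,T,[s["joints"]])])
E
```

```text
clock: 7.88
position: [442.0, 394.9, 155.0]
orientation: [[0.522, 0.748, -0.41], [0.59, -0.664, -0.46], [-0.616, -0.001, -0.788]]
ft_force: [-0.9, 0.3, -1.4]
grip_width: 59.6
t 7.875 pos [442.  394.9 155. ] shift [-0.0659  0.3224  0.0572] n 0.334 rot [-15.8   0.  -20.1] 25.6 F [-0.9  0.3 -1.4] w 59.6
world z in tool [-0.61723018 -0.00165618 -0.78678088]
[[0.38, 0.76, 1.24, -0.51, 1.59, 0.76]]
```

View pics/w5.png

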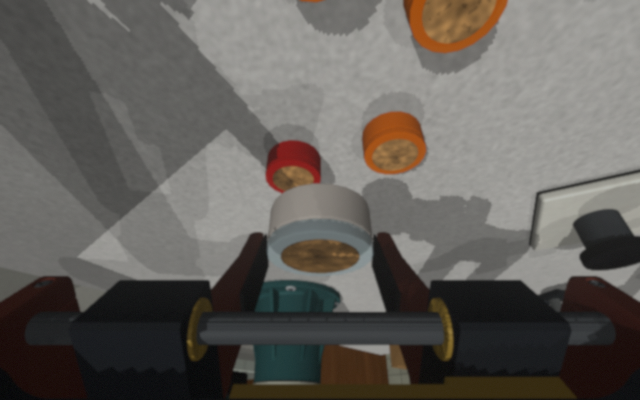

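```bash
python3 -m jog '[[60,[-0.003,0.016,0.003],[-0.8,0,-1]],[60,[-0.009,0.045,0.008],[-2.2,0,-2.8]],[60,[-0.017,0.084,0.015],[-4.1,0,-5.2]],[60,[-0.026,0.126,0.022],[-6.2,0,-7.8]],[60,[-0.034,0.168,0.03],[-8.2,0,-10.5]],[60,[-0.043,0.21,0.037],[-10.3,0,-13.1]],[60,[-0.051,0.251,0.044],[-12.3,0,-15.7]],[60,[-0.059,0.287,0.051],[-14.1,0,-17.9]],[60,[-0.064,0.312,0.055],[-15.3,0,-19.5]],[60,[-0.066,0.322,0.057],[-15.8,0,-20.1]]]'
python3 - <<'E'
from k import *
from plant import arm
T=tool(-106,38); P=np.array([626,118.6,124])+5*T[:,2]
go(P,T); snap("wrist","w6"); snap("top","t6"); snap("side","s6")
E
```

```text
clock: 9.18
position: [624.4, 113.3, 148.5]
orientation: [[0.216, 0.961, -0.173], [0.756, -0.277, -0.594], [-0.618, -0.003, -0.786]]
ft_force: [0.8, 0.9, -1.9]
grip_width: 59.3
t 9.175 pos [624.4 113.3 148.5] shift [0.0195 0.0002 0.0208] n 0.029 rot [-0.2  0.2  0. ] 0.3 F [ 0.8  0.9 -1.9] w 59.3
```

View pics/w6.png

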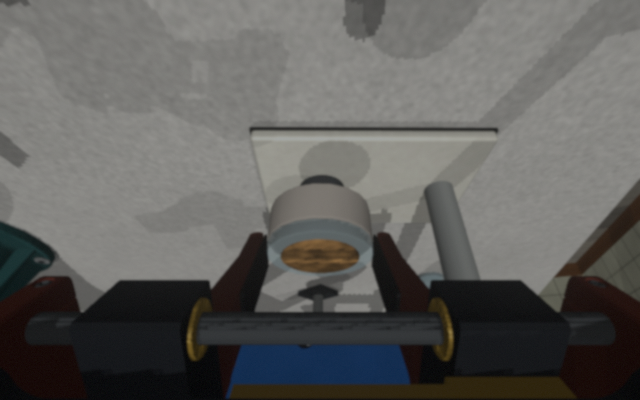

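View pics/t6.png

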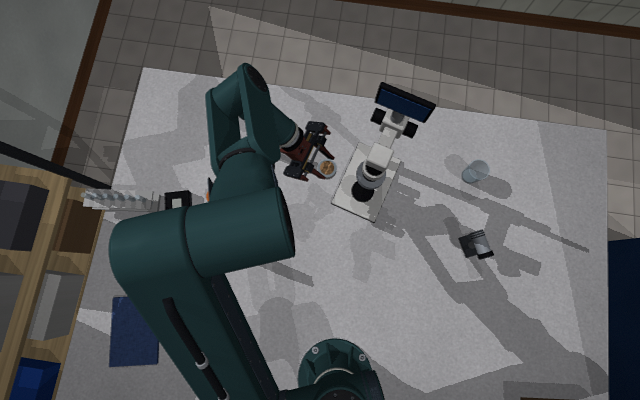

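View pics/s6.png

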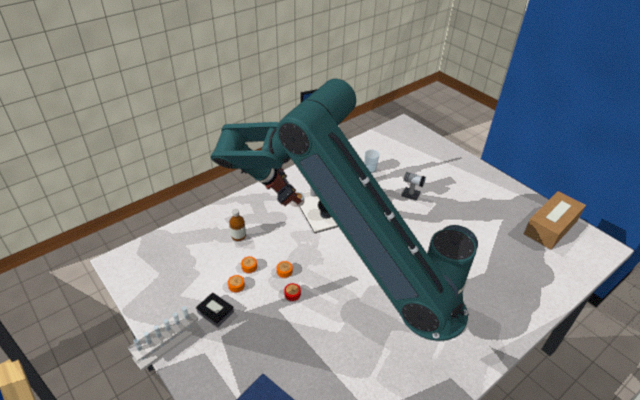

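Run:
```python
from k import *
crop("w6",235,515,115,275,2.85,"c5")
```

```text
(no output)
```

View pics/c5.png

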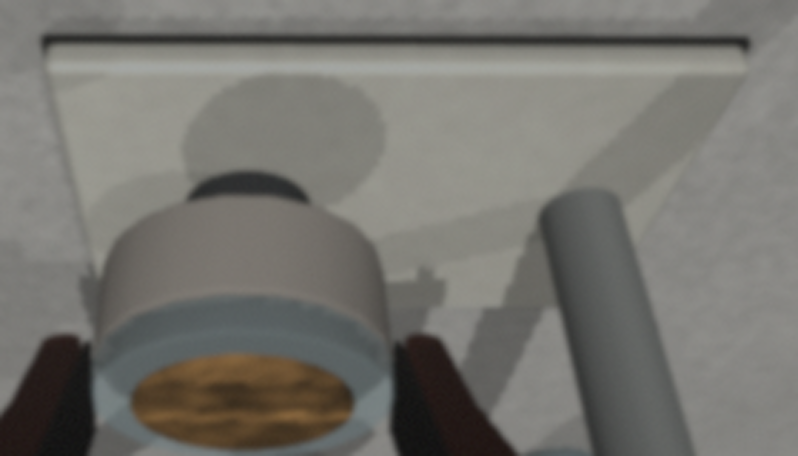

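Run:
```python
from k import *
c=load("w6")
f=lambda u,v:((u+.5)/2.85-.5+235,(v+.5)/2.85-.5+115)
P={}
for n,u,v,z in [("FLtop",49,72,15),("BLtop",745,72,15),("FLbot",43,38,0),("BLbot",750,38,0),("pillar",582,207,15),("Lfront",92,262,15)]:
    P[n]=ray(c,f(u,v),z); print(n,P[n].round(1))
for a,b in(("FLtop","BLtop"),("FLbot","BLbot")):
    d=P[b]-P[a]; print(np.linalg.norm(d[:2]),np.degrees(np.arctan2(d[1],d[0])))
    u=d[:2]/np.linalg.norm(d[:2]); m=(P[a]+P[b])[:2]/2; yv=np.array([-u[1],u[0]])
    print("origin",m-50*u-80*yv)
p=P["pillar"][:2]; print("origin from pillar",p-135*u, "mean px check stage from top", proj(load("top0"),[*(m-50*u-80*yv),75]))
print("dish hold centre", ray(c,f(243,401),0))
```

```text
FLtop [548.2  84.8  15. ]
BLtop [773.4  20.6  15. ]
FLbot [545.1  87.2   0. ]
BLbot [779.4  20.3  -0. ]
pillar [722.5 -43.5  15. ]
Lfront [514.4 -26.8  15. ]
234.1661360319571 -15.907824248665863
origin [590.82892699 -10.55164419]
243.73391419267995 -15.92139734546545
origin [592.21907528  -9.47380016]
origin from pillar [592.65906672  -6.47048421] mean px check stage from top [363.46475713 189.57015067]
dish hold centre [ 5.29436855e+02 -2.16807588e+02 -2.84217094e-14]
```

Run:
```python
from k import *
c=load("top0")
print(ray(c,(362.4,190.4),75))
# subpixel: threshold stage
im=cv2.cvtColor(c["pixels"],cv2.COLOR_RGB2GRAY).astype(float)
sub=cv2.resize(im[178:208,345:385],None,fx=8,fy=8,interpolation=cv2.INTER_CUBIC)
m=(sub<45).astype(np.uint8)
cnt=max(cv2.findContours(m,0,2)[0],key=cv2.contourArea)[:,0,:].astype(float)
# keep lower boundary + sides: fit circle to points below row 185
pts=(cnt+.5)/8-.5+[345,178]
q=pts[pts[:,1]>190]
A=np.c_[2*q,np.ones(len(q))];s=np.linalg.lstsq(A,(q**2).sum(1),rcond=None)[0]
r=np.sqrt(s[2]+s[0]**2+s[1]**2);print("circle",s[:2],r,"exp r",37*382.7/(c["R"]@np.array([590,-8,75])+c["t"])[2],"->",ray(c,s[:2],75))
```

```text
[588.98057419  -6.38822424  75.        ]
circle [362.45567045 190.50409559] 10.973151575929338 exp r 11.387907686345805 -> [588.66365935  -6.60981798  75.        ]
```

Run:
```python
from k import *
T=tool(-106,38); y=np.array([.276,.961,0])
g=np.array([590.2,-9.4,110])
go(g+60*y+5*T[:,2],T); go(g+5*T[:,2],T)
```

```text
t 9.325 pos [623.9 115.3 148.7] shift [-0.0304  0.0022  0.0781] n 0.084 rot [-0.2  0.1  0. ] 0.2 F [ 0.3  0.2 -0.8] w 59.2
t 9.325 pos [623.9 115.3 148.7] shift [-0.0776  0.0023  0.1152] n 0.139 rot [-0.2  0.1  0. ] 0.2 F [ 0.3  0.2 -0.8] w 59.2
```

```bash
python3 -m jog '[[60,[-0.005,0,0.015],[0,0,0]],[60,[-0.013,0.001,0.036],[0,0,0]],[60,[-0.022,0.002,0.058],[0,0,0]],[60,[-0.0304,0.002,0.078],[-0.2,0.1,0]],[60,[-0.046,0.002,0.09],[-0.2,0.1,0]],[60,[-0.062,0.002,0.103],[-0.2,0.1,0]],[60,[-0.073,0.002,0.112],[-0.2,0.1,0]],[60,[-0.0776,0.0023,0.115],[-0.2,0.1,0]],[60,[-0.0776,0.0023,0.115],[-0.2,0.1,0]]]'
python3 - <<'E'
from k import *
T=tool(-106,38)
g=np.array([590.2,-9.4,110])
go(g+5*T[:,2],T); snap("wrist","w7"); snap("top","t7"); snap("side","s7")
crop("w7",220,420,100,300,4,"c6"); crop("t7",320,420,140,240,6,"c7")
crop("s7",270,370,80,250,4,"c8")
E
```

```text
clock: 10.45
position: [590.3, -12.1, 107.0]
orientation: [[0.218, 0.962, -0.168], [0.758, -0.275, -0.592], [-0.615, 0.002, -0.788]]
ft_force: [-0.5, 0.4, -0.7]
grip_width: 59.2
t 10.45 pos [590.3 -12.1 107. ] shift [ 0.0002 -0.0008  0.001 ] n 0.001 rot [ 0.1 -0.  -0. ] 0.1 F [-0.5  0.4 -0.7] w 59.2
```

View pics/c6.png

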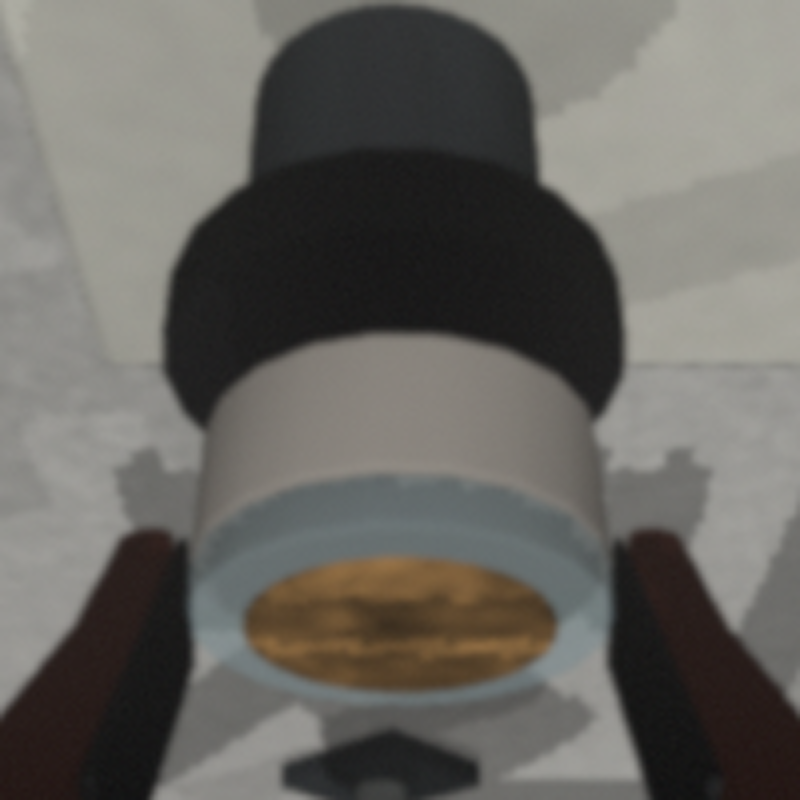

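View pics/c7.png

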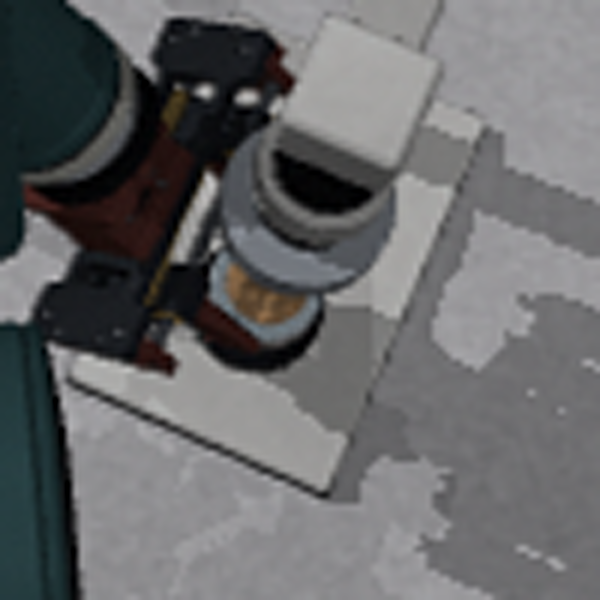

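View pics/c8.png

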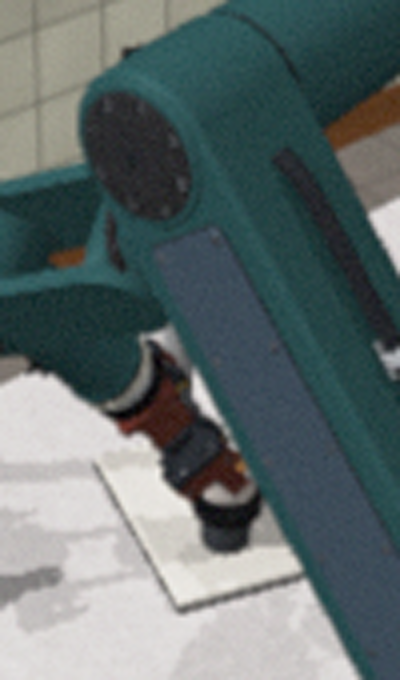

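Run:
```python
from k import *
c=load("w7"); f=lambda u,v:((u+.5)/4-.5+220,(v+.5)/4-.5+100)
y=np.array([.276,.961,0]);x=np.array([.961,-.276,0])
a=ray(c,f(394,148),60);b=ray(c,f(394,4),15)
print("centre from disc underside rim",a-37*y,"from column foot",b-26*y)
o=np.array([590.5,-8.3,0])
for r,z in((37,75),(37,60),(26,15),(26,60)):
    q=np.array([proj(c,o+[0,0,z]+r*(np.cos(t)*x+np.sin(t)*y)) for t in np.linspace(0,6.28,200)])
    q=(q-[220,100]+.5)*4-.5; print(r,z,"u",q[:,0].min().round(),q[:,0].max().round(),"v",q[:,1].min().round(),q[:,1].max().round())
g=np.array([590.3,-12.1,107])-5*np.array([-.168,-.592,-.788]);print("grasp",g)
d=g+1.1*y; d[2]=g[2]-23.2
for r,z in((30,30),(30,0),(19.5,30)):
    q=np.array([proj(c,d+[0,0,z]+r*(np.cos(t)*x+np.sin(t)*y)) for t in np.linspace(0,6.28,200)])
    q=(q-[220,100]+.5)*4-.5; print("dish",r,z,"u",q[:,0].min().round(),q[:,0].max().round(),"v",q[:,1].min().round(),q[:,1].max().round())
```

```text
centre from disc underside rim [590.64477011  -9.48373206  60.        ] from column foot [590.89160446  -8.28945703  15.        ]
37 75 u 157.0 625.0 v 220.0 497.0
37 60 u 168.0 616.0 v 142.0 429.0
26 15 u 253.0 532.0 v 5.0 215.0
26 60 u 235.0 548.0 v 197.0 396.0
grasp [591.14  -9.14 110.94]
dish 30 30 u 181.0 613.0 v 519.0 705.0
dish 30 0 u 200.0 593.0 v 323.0 538.0
dish 19.5 30 u 257.0 537.0 v 560.0 679.0
```

```bash
python3 -m jog '[[60,[0.002,-0.001,0.002],[0,0,0]],[60,[0.004,-0.001,0.005],[0,0,0]],[60,[0.0055,-0.001,0.007],[0,0,0]],[60,[0.0065,-0.001,0.0083],[0,0,0]],[60,[0.0065,-0.001,0.0083],[0,0,0]]]' ; python3 -m jog '[[60,[0.0004,0,0.0006],[0,0,0]],[60,[0.0004,0,0.0006],[0,0,0]]]'
```

```text
clock: 11.22
position: [589.1, -11.7, 95.9]
orientation: [[0.217, 0.962, -0.168], [0.757, -0.274, -0.593], [-0.616, 0.001, -0.788]]
ft_force: [0.5, -0.1, -1.2]
grip_width: 59.7
clock: 11.48
position: [589.2, -11.8, 95.4]
orientation: [[0.217, 0.962, -0.168], [0.758, -0.274, -0.592], [-0.616, 0.001, -0.788]]
ft_force: [-0.2, -0.0, -1.6]
grip_width: 59.3
```

```bash
for i in 1 2 3; do python3 -m jog '[[60,[0.0003,0,0.0004],[0,0,0]],[60,[0.0003,0,0.0004],[0,0,0]]]' | grep -E "pos|ft"; done
```

```text
position: [589.1, -11.8, 94.9]
ft_force: [0.6, -0.9, -1.0]
position: [589.1, -11.8, 94.4]
ft_force: [-0.2, -0.5, -0.2]
position: [589.2, -11.7, 94.3]
ft_force: [-0.6, 0.7, 2.9]
```

```bash
python3 -m jog '[[72,[0,0,0],[0,0,0]],[76,[0,0,0],[0,0,0]],[85,[0,0,0],[0,0,0]],[100,[0,0,0],[0,0,0]],[100,[0,0,0],[0,0,0]],[100,[0,0,0],[0,0,0]]]' | grep -E "clock|pos|ft|grip"
python3 - <<'E'
from k import *
snap("wrist","w8"); crop("w8",220,420,100,300,4,"c9")
E
```

```text
clock: 12.98
position: [589.1, -11.8, 93.9]
ft_force: [-1.0, 0.3, -1.0]
grip_width: 87.8
```

View pics/c9.png

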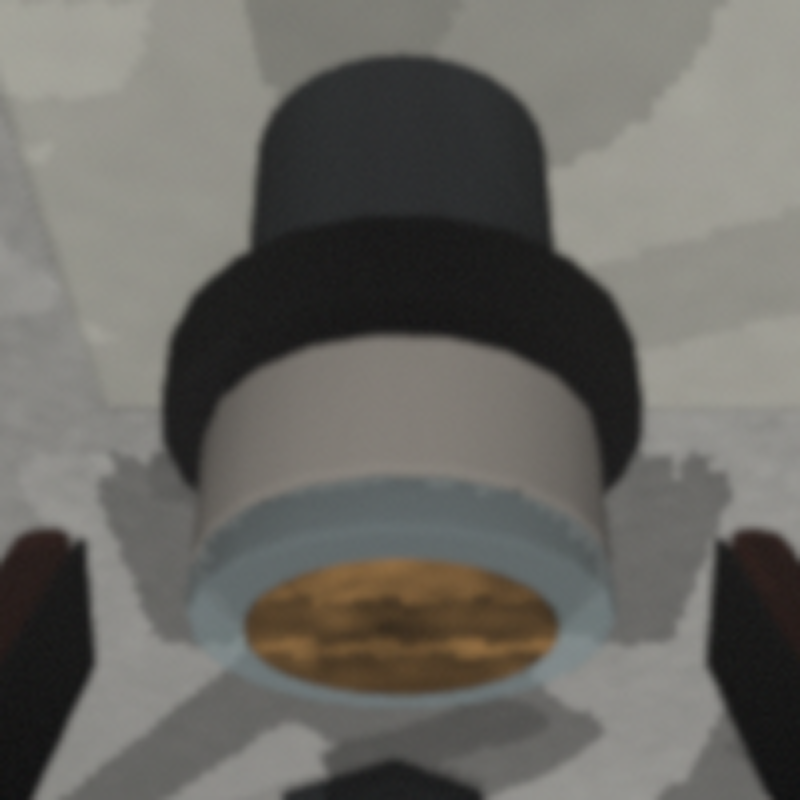

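Run:
```python
from k import *
c=load("w8"); f=lambda u,v:((u+.5)/4-.5+220,(v+.5)/4-.5+100)
y=np.array([.276,.961,0])
print("stage",ray(c,f(402,214),60)-37*y,"col",ray(c,f(402,55),15)-26*y,"dish bottom rim",ray(c,f(402,333),75)-30*y,"brown top",ray(c,f(401,627),105), "rim far",ray(c,f(401,705),105)+30*y)
T=tool(-106,38); s=np.array([589,-11.8,94])
go(s-150*T[:,2],T)
```

```text
stage [590.56698975  -9.23091434  60.        ] col [590.92282731  -8.35753809  15.        ] dish bottom rim [590.47836219  -9.51387026  75.        ] brown top [590.81368202  -7.91255527 105.        ] rim far [591.05189568  -7.2788757  105.        ]
t 13.025 pos [589.1 -11.8  93.9] shift [-1.000e-04  2.000e-04 -1.501e-01] n 0.15 rot [0.1 0.  0. ] 0.1 F [-0.2  0.3  0.4] w 87.2
```

```bash
python3 -m jog '[[100,[0,0,-0.006],[0,0,0]],[100,[0,0,-0.02],[0,0,0]],[100,[0,0,-0.04],[0,0,0]],[100,[0,0,-0.07],[0,0,0]],[100,[0,0,-0.11],[0,0,0]],[100,[0,0,-0.15],[0,0,0]],[100,[0,0,-0.15],[0,0,0]]]' | grep -E "clock|pos|ft|grip"
python3 - <<'E'
from k import *
snap("wrist","w9"); snap("top","t9"); crop("t9",320,480,140,260,5,"c10")
from plant import arm; print(arm.get_state()["joints"].round(2))
E
```

```text
clock: 13.9
position: [616.6, 79.6, 215.2]
ft_force: [-0.5, 0.3, -0.3]
grip_width: 87.8
[ 0.33  0.64  1.24 -0.53  1.67  0.67]
```

View pics/w9.png

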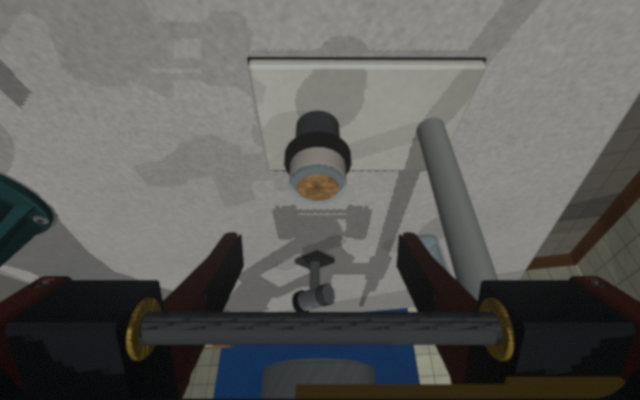

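View pics/c10.png

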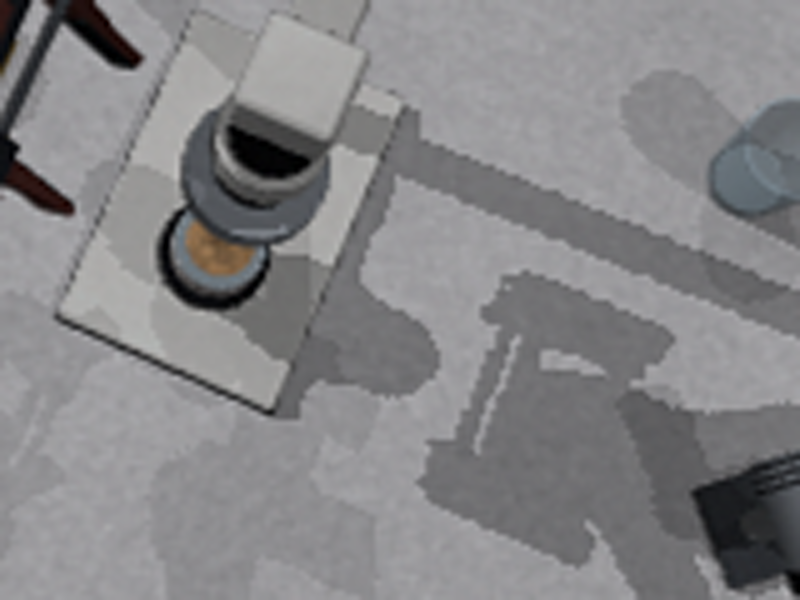

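```bash
cat >> h.py <<'E'
def down(b):
    b=np.radians(b);y=np.array([np.cos(b),np.sin(b),0]);z=np.array([0,0,-1.]);return np.c_[np.cross(y,z),y,z]
E
python3 - <<'E'
from k import *
T=down(-16); A=np.array([410,170,300.])
go(A,T)
B=np.array([400,-150,300.]);T2=down(-64)
print((T.T@(B-A)/1000).round(3),Ro.from_matrix(T.T@T2).as_rotvec(degrees=True).round(1))
for P,t in((A,T),(B,T2),([471.5,-389,200],T2),([471.5,-389,85],T2),([633,142,85],down(-16))): print([j.round(2).tolist() for j in IK(np.array(P,float),t,[np.array([0,.5,1.5,0,1.2,.4])])])
E
```

```text
t 14.0 pos [614.2  77.4 212.2] shift [-0.0281 -0.2216 -0.0899] n 0.241 rot [ 0.1 38.   0.1] 38.0 F [-0.3  0.1  0.3] w 88.0
[-0.31   0.079  0.   ] [ 0.  0. 48.]
[[0.24, 0.05, 1.7, -0.0, 1.39, 0.52]]
[[-0.52, 0.02, 1.73, 0.0, 1.39, 0.6]]
[[-0.8, 0.39, 1.5, 0.0, 1.25, 0.31]]
[[-0.8, 0.51, 1.62, 0.0, 1.01, 0.31]]
[[0.11, 0.56, 1.53, -0.0, 1.06, 0.39]]
```

```bash
python3 -m jog '[[100,[-0.006,-0.045,-0.018],[0,4,0]],[100,[-0.011,-0.09,-0.036],[0,12,0]],[100,[-0.017,-0.134,-0.054],[0,20,0]],[100,[-0.022,-0.178,-0.072],[0,28,0]],[100,[-0.028,-0.222,-0.09],[0,38,0]],[100,[-0.028,-0.222,-0.09],[0,38,0]],[100,[-0.028,-0.222,-0.09],[0,38,0]]]' | grep -E "clock|pos|ft|grip|ori"
python3 - <<'E'
from k import *
go([400,-150,300],down(-64))
E
```

```text
clock: 14.88
position: [409.8, 169.1, 299.3]
orientation: [[0.276, 0.961, 0.001], [0.961, -0.276, -0.002], [-0.002, 0.001, -1.0]]
ft_force: [0.2, 0.1, -0.4]
grip_width: 87.8
t 14.875 pos [409.8 169.1 299.3] shift [-0.3095  0.0785 -0.    ] n 0.319 rot [ 0.1  0.1 48. ] 48.0 F [ 0.2  0.1 -0.4] w 87.8
```

```bash
python3 -m jog '[[100,[-0.04,0.01,0],[0,0,6]],[100,[-0.09,0.02,0],[0,0,13]],[100,[-0.145,0.033,0],[0,0,21]],[100,[-0.2,0.047,0],[0,0,29]],[100,[-0.255,0.063,0],[0,0,37]],[100,[-0.31,0.08,0],[0,0,44]],[100,[-0.365,0.115,0],[0,0,48]],[100,[-0.42,0.15,0],[0,0,48]],[100,[-0.47,0.18,0.02],[0,0,48]],[100,[-0.47,0.18,0.02],[0,0,48]]]' | grep -E "clock|pos|ft|grip|ori"
python3 - <<'E'
from k import *
snap("wrist","w10");snap("top","t10")
crop("t10",430,530,200,280,6,"c11")
E
```

```text
clock: 16.12
position: [454.5, -335.3, 275.8]
orientation: [[0.9, 0.437, -0.004], [0.437, -0.9, 0.002], [-0.003, -0.004, -1.0]]
ft_force: [0.1, 1.8, -0.3]
grip_width: 87.7
```

View pics/w10.png

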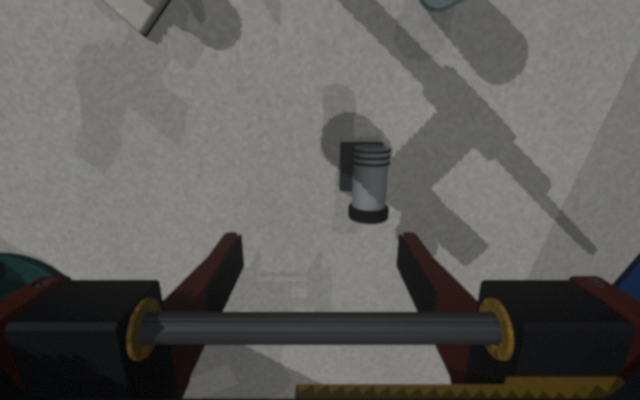

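View pics/c11.png

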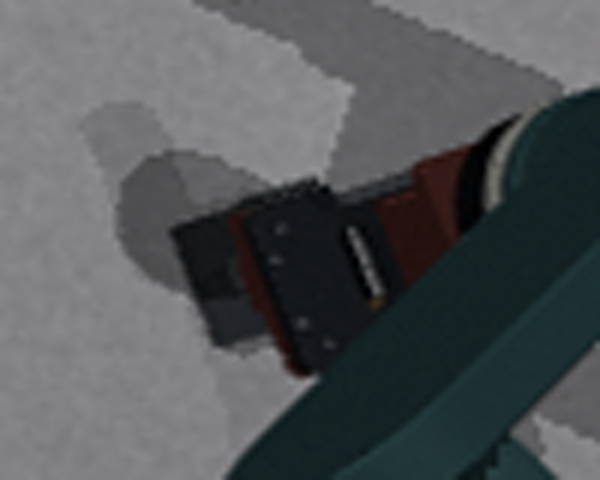

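Run:
```python
from k import *
crop("w10",320,420,130,240,7,"c12")
```

```text
(no output)
```

View pics/c12.png

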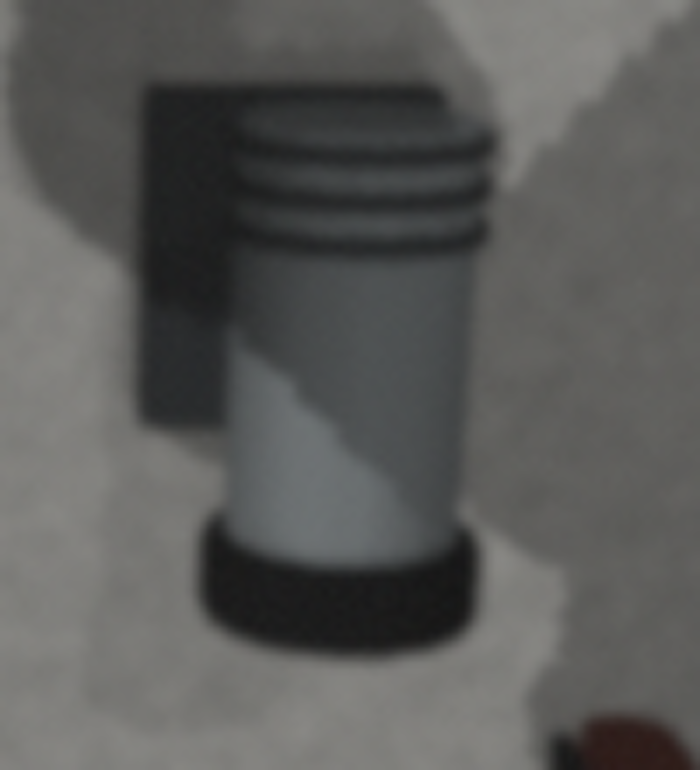

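Run:
```python
from k import *
c=load("w10"); f=lambda u,v:((u+.5)/7-.5+320,(v+.5)/7-.5+130)
def ang(a,b): d=b-a; return np.degrees(np.arctan2(d[1],d[0])),np.linalg.norm(d[:2])
a,b,t=ray(c,f(143,88),12),ray(c,f(140,428),12),ray(c,f(447,92),12)
print("foot",a.round(1),b.round(1),t.round(1),ang(a,b),ang(a,t))
p,q=ray(c,f(362,190),90),ray(c,f(340,590),90); print("axis",p.round(1),q.round(1),ang(p,q))
p,q=ray(c,f(350,300),90),ray(c,f(344,500),90); print("axis",p.round(1),q.round(1),ang(p,q))
th=np.radians(ang(a,b)[0]);x=np.array([np.cos(th),np.sin(th)]);y=np.array([-x[1],x[0]])
print("centre from foot",(a+b)[:2]/2+30*y)
fr=ray(c,f(342,655),90);print("front",fr)
```

```text
foot [ 491.1 -348.6   12. ] [ 429.2 -379.5   12. ] [ 516.5 -402.5   12. ] (np.float64(-153.5426264750095), np.float64(69.22986103795112)) (np.float64(-64.83871722922608), np.float64(59.59423697978284))
axis [ 498.6 -379.8   90. ] [ 436.1 -409.7   90. ] (np.float64(-154.4874046209759), np.float64(69.27358250499967))
axis [ 481.7 -386.8   90. ] [ 450.7 -402.5   90. ] (np.float64(-153.1304210176688), np.float64(34.716649388109644))
centre from foot [ 473.52020027 -390.88833285]
front [ 425.66077493 -415.705721     90.        ]
```

Run:
```python
from k import *
go([473.2,-390.7,150],down(-64));go([473.2,-390.7,85],down(-64))
```

```text
t 16.225 pos [ 454.  -331.9  277.4] shift [-0.0084  0.0618  0.1272] n 0.142 rot [-0.2  0.1  0. ] 0.2 F [ 0.   1.  -0.8] w 87.6
t 16.225 pos [ 454.  -331.9  277.4] shift [-0.0083  0.062   0.1922] n 0.202 rot [-0.2  0.1  0. ] 0.2 F [ 0.   1.  -0.8] w 87.6
```

```bash
python3 -m jog '[[100,[-0.004,0.03,0.03],[0,0,0]],[100,[-0.0084,0.062,0.08],[0,0,0]],[100,[-0.0084,0.062,0.125],[-0.2,0.1,0]],[100,[-0.0084,0.062,0.16],[-0.2,0.1,0]],[100,[-0.0084,0.062,0.185],[-0.2,0.1,0]],[100,[-0.0084,0.062,0.192],[-0.2,0.1,0]],[100,[-0.0084,0.062,0.192],[-0.2,0.1,0]]]' | grep -E "clock|pos|ft|grip|ori"
python3 - <<'E'
from k import *
snap("wrist","w11");snap("side","s11")
E
```

```text
clock: 17.1
position: [474.4, -390.0, 88.5]
orientation: [[0.898, 0.441, 0.004], [0.441, -0.898, -0.003], [0.002, 0.004, -1.0]]
ft_force: [0.3, 0.6, 0.1]
grip_width: 87.5
```

View pics/w11.png

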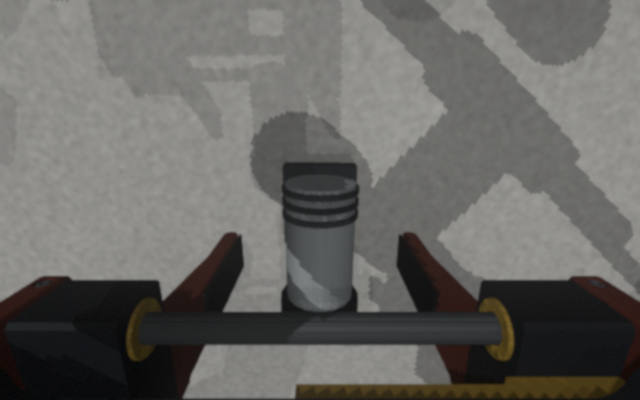

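```bash
python3 -m jog '[[30,[0,0,0],[0,0,0]],[30,[0,0,0],[0,0,0]],[30,[0,0,0],[0,0,0]],[30,[0,0,0],[0,0,0]],[30,[0,0,0],[0,0,0]],[30,[0,0,0],[0,0,0]],[30,[0,0,0],[0,0,0]],[30,[0,0,0],[0,0,0]]]' 40 | grep -E "clock|pos|ft|grip|ori"
python3 -m jog '[[30,[0,0,-0.01],[0,0,0]],[30,[0,0,-0.03],[0,0,0]],[30,[0,0,-0.05],[0,0,0]],[30,[0,0,-0.06],[0,0,0]],[30,[0,0,-0.06],[0,0,0]],[30,[0,0,-0.06],[0,0,0]]]' | grep -E "clock|pos|ft|grip|ori"
python3 - <<'E'
from k import *
snap("wrist","w12");snap("side","s12");crop("s12",360,460,140,240,6,"c13")
E
```

```text
clock: 18.2
position: [473.7, -390.2, 88.2]
orientation: [[0.898, 0.44, 0.004], [0.44, -0.898, -0.002], [0.002, 0.003, -1.0]]
ft_force: [-0.6, 1.5, 0.9]
grip_width: 36.3
clock: 18.95
position: [473.3, -390.2, 147.6]
orientation: [[0.898, 0.44, 0.003], [0.44, -0.898, -0.002], [0.002, 0.003, -1.0]]
ft_force: [0.2, -1.2, -4.3]
grip_width: 35.9
```

View pics/w12.png

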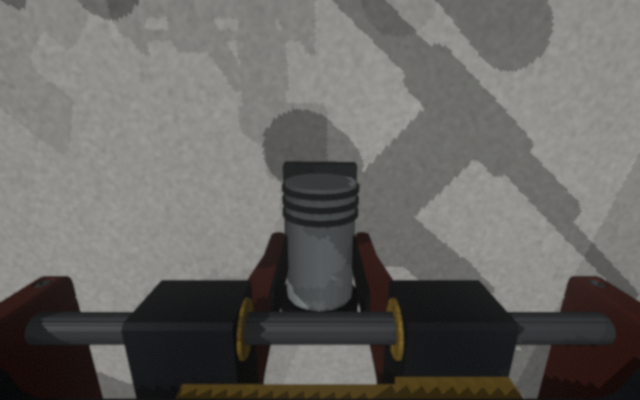

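View pics/c13.png

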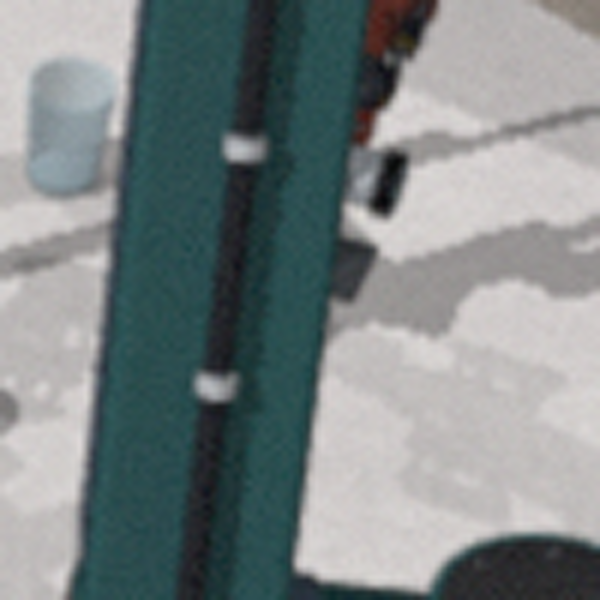

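Run:
```python
from k import *
from plant import arm
s=arm.get_state();R=s["orientation"]
for P in ([420,-280,160],[400,-180,165],[400,-120,165],[398,-60,165],[398,0,165],[405,60,165],[420,120,165],[445,175,165]): print(P,(R.T@(np.array(P)-s["position"])/1000).round(3))
for P in ([398,-30,160],[445,175,165],[640,165,150]): print([j.round(2).tolist() for j in IK(np.array(P,float),down(-16),[np.array([0,.5,1.5,0,1.2,.4])])])
```

```text
[420, -280, 160] [ 0.001 -0.122 -0.013]
[400, -180, 165] [ 0.027 -0.221 -0.018]
[400, -120, 165] [ 0.053 -0.275 -0.018]
[398, -60, 165] [ 0.078 -0.33  -0.018]
[398, 0, 165] [ 0.104 -0.383 -0.019]
[405, 60, 165] [ 0.137 -0.434 -0.019]
[420, 120, 165] [ 0.176 -0.482 -0.019]
[445, 175, 165] [ 0.223 -0.52  -0.019]
[[-0.25, 0.14, 1.99, -0.0, 1.02, 0.03]]
[[0.23, 0.24, 1.83, -0.0, 1.07, 0.51]]
[[0.15, 0.5, 1.44, 0.0, 1.2, 0.43]]
```

```bash
python3 -m jog '[[30,[0,-0.025,-0.005],[0,0,0]],[30,[0.001,-0.065,-0.01],[0,0,-2]],[30,[0.003,-0.115,-0.014],[0,0,-6]],[30,[0.015,-0.168,-0.018],[0,0,-11]],[30,[0.03,-0.222,-0.018],[0,0,-17]],[30,[0.053,-0.275,-0.018],[0,0,-23]],[30,[0.078,-0.33,-0.018],[0,0,-29]],[30,[0.104,-0.383,-0.018],[0,0,-35]],[30,[0.13,-0.425,-0.018],[0,0,-41]],[30,[0.15,-0.45,-0.018],[0,0,-45]]]' | grep -E "clock|pos|ft|grip|ori"
python3 - <<'E'
from k import *
y=np.array([.276,.961,0]);x=np.array([.961,-.276,0]);o=np.array([590.7,-8.5,0])
for P in (o-170*x+190*y+[0,0,165],o+190*y+[0,0,150],o+155*y+[0,0,120]): go(P,down(-16))
E
```

```text
clock: 20.3
position: [409.9, 81.8, 164.5]
orientation: [[0.32, 0.947, 0.004], [0.947, -0.32, -0.003], [-0.001, 0.005, -1.0]]
ft_force: [0.6, -1.4, -3.0]
grip_width: 36.0
t 20.3 pos [409.9  81.8 164.5] shift [ 0.1543  0.0217 -0.0006] n 0.156 rot [ 0.3  0.1 -2.7] 2.7 F [ 0.6 -1.4 -3. ] w 36.0
t 20.3 pos [409.9  81.8 164.5] shift [0.1621 0.1914 0.0151] n 0.251 rot [ 0.3  0.1 -2.7] 2.7 F [ 0.6 -1.4 -3. ] w 36.0
t 20.3 pos [409.9  81.8 164.5] shift [0.1272 0.1929 0.0452] n 0.235 rot [ 0.3  0.1 -2.7] 2.7 F [ 0.6 -1.4 -3. ] w 36.0
```

```bash
python3 -m jog '[[30,[0.05,0.007,0],[0,0,-1]],[30,[0.1,0.014,0],[0,0,-2]],[30,[0.145,0.03,0],[0.1,0,-2.7]],[30,[0.157,0.07,0.004],[0.3,0,-2.7]],[30,[0.159,0.12,0.008],[0.3,0.1,-2.7]],[30,[0.161,0.165,0.012],[0.3,0.1,-2.7]],[30,[0.162,0.19,0.016],[0.3,0.1,-2.7]],[30,[0.162,0.19,0.016],[0.3,0.1,-2.7]]]' | grep -E "clock|pos|ft|grip|ori"
python3 - <<'E'
from k import *
snap("wrist","w13");snap("top","t13"); snap("side","s13")
y=np.array([.276,.961,0]);x=np.array([.961,-.276,0]);o=np.array([590.7,-8.5,0])
for P in (o+155*y+[0,0,120],): go(P,down(-16))
E
```

```text
clock: 21.3
position: [644.1, 170.3, 148.0]
orientation: [[0.281, 0.96, -0.001], [0.96, -0.281, 0.0], [-0.0, -0.001, -1.0]]
ft_force: [-0.6, 0.4, -3.1]
grip_width: 35.8
t 21.45 pos [641.3 171.4 148.8] shift [-0.0319  0.0011  0.0288] n 0.043 rot [-0.1  0.  -0.2] 0.2 F [-0.5  0.3 -2.6] w 35.9
```

View pics/w13.png

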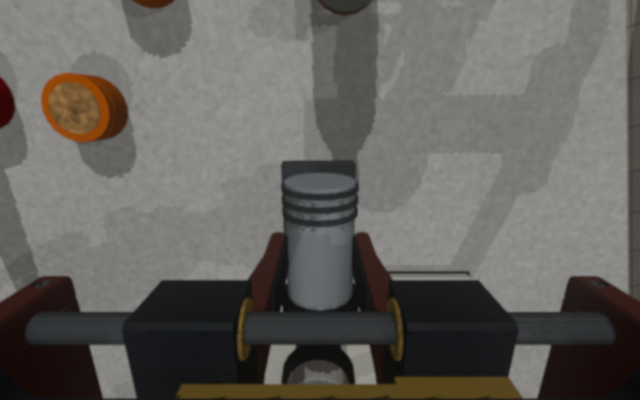

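View pics/t13.png

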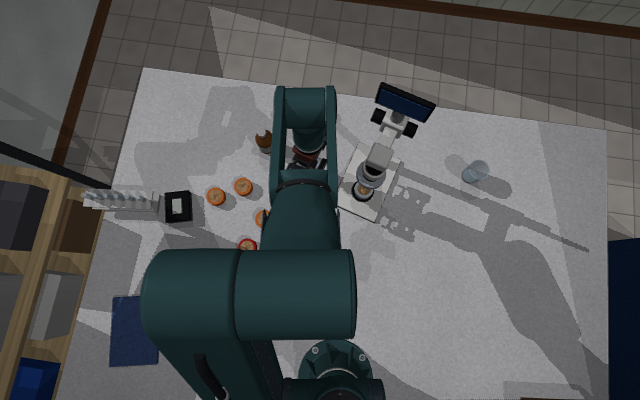

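View pics/s13.png

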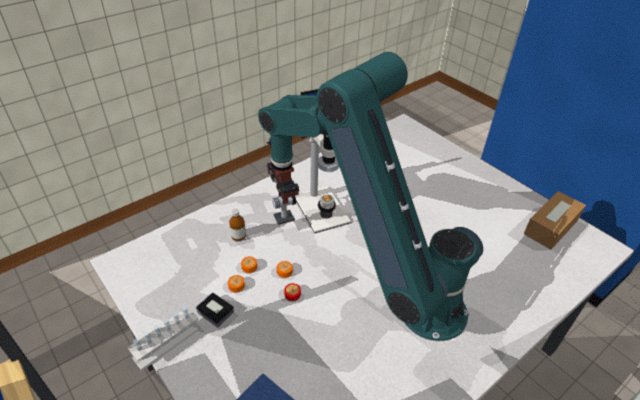

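```bash
python3 -m jog '[[30,[-0.01,0.001,0.005],[0,0,0]],[30,[-0.022,0.001,0.015],[0,0,-0.2]],[30,[-0.032,0.001,0.028],[-0.1,0,-0.2]],[30,[-0.032,0.001,0.042],[-0.1,0,-0.2]],[30,[-0.032,0.001,0.052],[-0.1,0,-0.2]],[30,[-0.032,0.001,0.057],[-0.1,0,-0.2]],[30,[-0.032,0.001,0.057],[-0.1,0,-0.2]],[30,[-0.032,0.001,0.057],[-0.1,0,-0.2]]]' | grep -E "clock|pos|ft|grip|ori"
python3 - <<'E'
from k import *
y=np.array([.276,.961,0]);x=np.array([.961,-.276,0]);o=np.array([590.7,-8.5,0])
for P in (o+155*y+[0,0,88.2],): go(P,down(-16))
snap("side","s14");snap("top","t14");crop("s14",230,370,130,250,5,"c14")
E
```

```text
clock: 22.45
position: [635.4, 140.5, 92.8]
orientation: [[0.276, 0.961, 0.003], [0.961, -0.276, -0.0], [0.001, 0.002, -1.0]]
ft_force: [-0.5, -0.4, -2.8]
grip_width: 35.6
t 22.45 pos [635.4 140.5  92.8] shift [-0.0005 -0.0018  0.0046] n 0.005 rot [ 0.1 -0.  -0. ] 0.1 F [-0.5 -0.4 -2.8] w 35.6
```

View pics/c14.png

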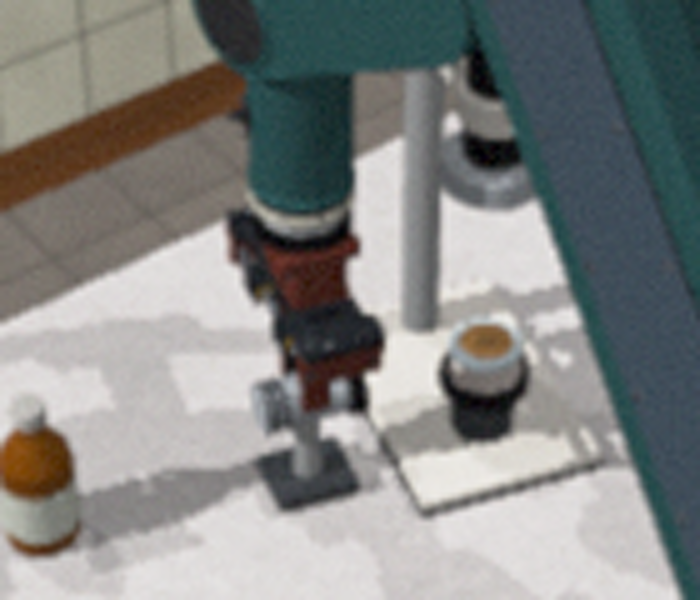

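```bash
python3 -m jog '[[30,[0,-0.0015,0.0015],[0,0,0]],[30,[0,-0.0015,0.003],[0,0,0]],[30,[0,-0.0015,0.003],[0,0,0]]]' | grep -E "pos|ft"; for i in 1 2 3; do python3 -m jog '[[30,[0,0,0.0007],[0,0,0]],[30,[0,0,0.0007],[0,0,0]]]' | grep -E "pos|ft"; done
```

```text
position: [633.3, 140.6, 89.2]
ft_force: [1.1, 0.4, -2.5]
position: [633.6, 140.8, 88.9]
ft_force: [-0.8, 1.3, -1.4]
position: [633.7, 141.1, 88.8]
ft_force: [-2.4, 2.4, 5.0]
position: [633.8, 141.1, 88.7]
ft_force: [-4.2, 1.6, 10.0]
```

Contact with the bench. Back off slightly and release.

```bash
python3 -m jog '[[30,[0,0,-0.0008],[0,0,0]],[50,[0,0,-0.0008],[0,0,0]],[70,[0,0,-0.0008],[0,0,0]],[100,[0,0,-0.0008],[0,0,0]],[100,[0,0,-0.0008],[0,0,0]],[100,[0,0,-0.0008],[0,0,0]],[100,[0,0,-0.0008],[0,0,0]]]' | grep -E "clock|pos|ft|grip"
python3 -m jog '[[100,[0,0,-0.008],[0,0,0]],[100,[0,0,-0.03],[0,0,0]],[100,[0,0,-0.06],[0,0,0]],[100,[0,0,-0.1],[0,0,0]],[100,[0,0,-0.15],[0,0,0]],[100,[0.05,0,-0.17],[0,0,0]],[100,[0.1,0,-0.17],[0,0,0]],[100,[0.1,0,-0.17],[0,0,0]],[100,[0.1,0,-0.17],[0,0,0]]]' | grep -E "clock|pos|ft|grip"
python3 - <<'E'
from k import *
for n in("wrist","top","side"): snap(n,n+"15")
crop("top15",270,420,130,240,5,"c15");crop("side15",230,370,130,250,5,"c16")
E
```

```text
clock: 24.55
position: [633.5, 140.6, 88.1]
ft_force: [0.0, 0.5, -1.2]
grip_width: 87.1
clock: 25.68
position: [660.3, 236.3, 258.1]
ft_force: [-0.6, -0.5, 0.4]
grip_width: 87.7
```

View pics/wrist15.png

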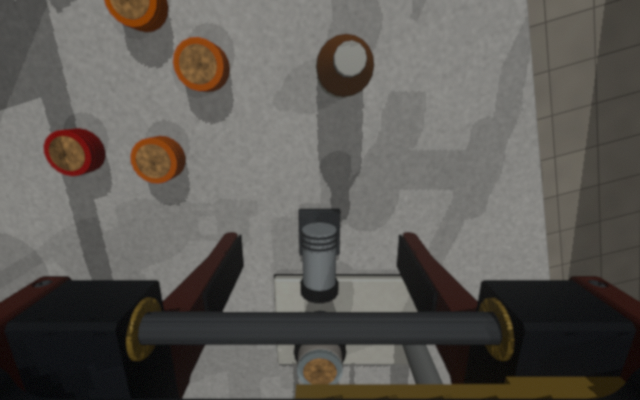

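View pics/c15.png

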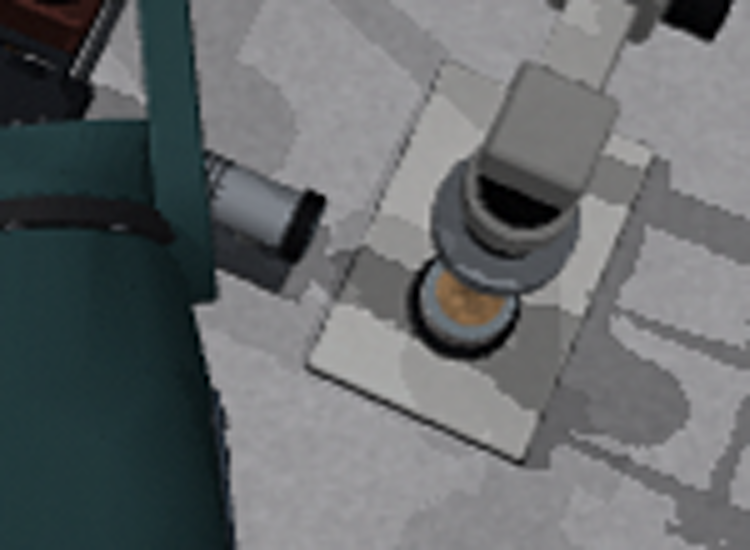

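View pics/c16.png

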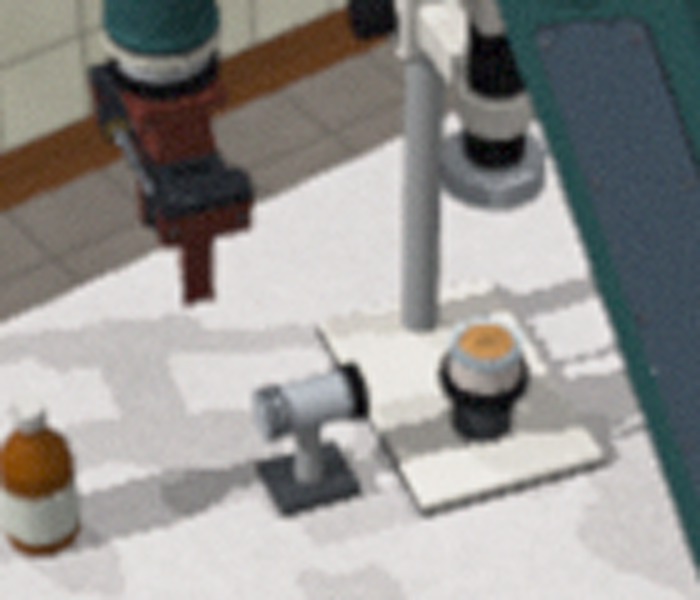

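Run:
```python
from k import *
y=np.array([.276,.961]);x=np.array([.961,-.276]);o=np.array([590.7,-8.5])
mic=lambda P:np.array([(P[:2]-o)@x,(P[:2]-o)@y]).round(1)
c=load("wrist15")
print("wrist foot back",mic(ray(c,(299,209.5),12)),mic(ray(c,(340,209.5),12)),"lens ring front",mic(ray(c,(320,301),90)),"fins back",mic(ray(c,(319.5,226),90)))
print("base FL,BL edge",mic(ray(c,(275,275),15)),mic(ray(c,(410,275),15)))
c=load("top15");f=lambda u,v:((u+.5)/5-.5+270,(v+.5)/5-.5+130)
print("top ring ends",mic(ray(c,f(320,193),90)),mic(ray(c,f(290,260),90)),"base edge",mic(ray(c,f(440,62),15)),mic(ray(c,f(308,365),15)))
d=ray(c,f(470,297),105);print("dish",mic(d))
```

```text
wrist foot back [-29.1 189.9] [ 28.5 189.9] lens ring front [ 0.3 95.5] fins back [ -0.3 196.5]
base FL,BL edge [-66.6  87.8] [134.5  87.8]
top ring ends [ 23.4 115.9] [-25.4 115.3] base edge [164.5  84.1] [-70.3  80.5]
dish [-3.6  0.2]
```

Run:
```python
from plant import arm
s=arm.get_state();print(s["clock"],abs(s["joint_vel"]).max(),s["ft_force"].round(1))
print(arm.finish_job())
```

```text
25.825 0.0023514088736170434 [-0.7 -0.4 -0.6]
the job is handed in; nothing more can be done
None
```

The dish and the lamp are both in place and released, and I handed the job in at about 26 s of robot time. It gave no verdict back.

- **Dish:** I gripped it with the tool tilted 38° and carried it level. I lowered it onto the stage from the microscope's left in sub-millimetre steps, with about 4 N of contact. The wrist camera puts it within about 1–2 mm of the stage centre and the top camera at about 4 mm. The limit is 8 mm.
- **Lamp:** I carried it around the front of the microscope and set it down at the left. From the edge of its foot in the wrist picture, the lens is about 110 mm left of the stage axis and 0 mm off the line. That leaves about 30 mm to the base plate. The pointing direction shows no measurable error.
- **Bystanders:** I saw no sign that the bottle, beaker or slide box moved, though I did not measure them again at the end. The highest wrist force I saw was about 10 N, when the lamp met the bench. The gripper was open and clear of everything at the end.

**Checks that disagreed:** the last wrist view put the base plate's left edge at 88 mm, where it should be 80 (the top view gave 80–84). It also put the lens at 95 mm, which I took to be the wrong part of the ring. The top view of the lamp's front ring agreed with 110 mm, so I left the lamp where it was.

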